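# Load the photometer's cell carriage and fit the lamp filter slide

## Task

Set up the photometer for a reference check: draw its cell carriage all the way out, pluck every optical cell from the pocket tray and lay each one down flat in a bay of its own in the carriage, then push the loaded carriage fully home. The flat filter slide must also be slid edgewise, glass end first, fully home into the slot of the lamp module, before or after the cells as you like. Leave the two bottles standing.

Things in the scene. Friction and masses are not known exactly. Their poses are not given: they have to be found in the camera images.
- cell0: Rectangular glass optical cell with white end caps, 70 x 20 x 20 mm, 60 g. Origin at its centre, x along its length. Three to five cells are present at a start (an absent one reads None from the start), each lying in a pocket of the tray with its centre 20 mm above the table.
- cell1: Rectangular glass optical cell with white end caps, 70 x 20 x 20 mm, 60 g. Origin at its centre, x along its length. Three to five cells are present at a start (an absent one reads None from the start), each lying in a pocket of the tray with its centre 20 mm above the table.
- cell2: Rectangular glass optical cell with white end caps, 70 x 20 x 20 mm, 60 g. Origin at its centre, x along its length. Three to five cells are present at a start (an absent one reads None from the start), each lying in a pocket of the tray with its centre 20 mm above the table.
- cell3: Rectangular glass optical cell with white end caps, 70 x 20 x 20 mm, 60 g. Origin at its centre, x along its length. Three to five cells are present at a start (an absent one reads None from the start), each lying in a pocket of the tray with its centre 20 mm above the table.
- cell4: Rectangular glass optical cell with white end caps, 70 x 20 x 20 mm, 60 g. Origin at its centre, x along its length. Three to five cells are present at a start (an absent one reads None from the start), each lying in a pocket of the tray with its centre 20 mm above the table.
- tray: Fixed grey pocket tray, 110 x 250 mm, origin at the centre of its underside. Five pockets along its y, 48 mm apart, the middle one at y = 0, long side along x. A pocket is 76 x 26 mm, its floor 10 mm above the table, with corner blocks 10 mm high; the middle 40 mm of each long side is open so that fingers can reach down on both sides of a cell.
- photometer: Fixed white photometer. Origin on the table under the middle of the hood's front face; the carriage comes out towards its -x. Hood 280 mm wide (y), from x = 0 to 130 mm, 75 mm high, with a tunnel 50 mm high through which the carriage runs; behind it (x 130 to 280 mm) an electronics box 120 mm high.
- carriage (a joint): How far the cell carriage is drawn out of the hood, m: 0 is fully home, 0.100 is all the way out. Stays where it is left; moving it takes about 2 N. It starts home or nearly so.
- carriage_handle (a point): Point to grip on the carriage's steel fin handle, 36 mm above the table; axes as the photometer's. The fin is 14 mm thick (y), 62 mm long (x), its top 48 mm above the table; this point is 23 mm from its outer end, and when the carriage is home 28 mm in front of the hood. Pinch it from above across y and move along x.
- bay0 (a point): Carriage bay: where the centre of a cell lying in it belongs, 24 mm above the table. x runs along the bay (cell either way round); bays are 48 mm apart along y. A bay is 76 x 26 mm, its floor 14 mm above the table, with corner blocks 10 mm high; the middle 40 mm of the long sides is open for fingers. Under the hood when the carriage is home, clear of it when all the way out.
- bay1 (a point): Carriage bay: where the centre of a cell lying in it belongs, 24 mm above the table. x runs along the bay (cell either way round); bays are 48 mm apart along y. A bay is 76 x 26 mm, its floor 14 mm above the table, with corner blocks 10 mm high; the middle 40 mm of the long sides is open for fingers. Under the hood when the carriage is home, clear of it when all the way out.
- bay2 (a point): Carriage bay: where the centre of a cell lying in it belongs, 24 mm above the table. x runs along the bay (cell either way round); bays are 48 mm apart along y. A bay is 76 x 26 mm, its floor 14 mm above the table, with corner blocks 10 mm high; the middle 40 mm of the long sides is open for fingers. Under the hood when the carriage is home, clear of it when all the way out.
- bay3 (a point): Carriage bay: where the centre of a cell lying in it belongs, 24 mm above the table. x runs along the bay (cell either way round); bays are 48 mm apart along y. A bay is 76 x 26 mm, its floor 14 mm above the table, with corner blocks 10 mm high; the middle 40 mm of the long sides is open for fingers. Under the hood when the carriage is home, clear of it when all the way out.
- bay4 (a point): Carriage bay: where the centre of a cell lying in it belongs, 24 mm above the table. x runs along the bay (cell either way round); bays are 48 mm apart along y. A bay is 76 x 26 mm, its floor 14 mm above the table, with corner blocks 10 mm high; the middle 40 mm of the long sides is open for fingers. Under the hood when the carriage is home, clear of it when all the way out.
- slide: Filter slide: a flat aluminium plate 130 x 60 x 6 mm lying on the table, 100 g. Origin at the centre of its underside; x along its length towards the end with the round glass window, which goes into the slot first. On its rear half stands a black grip rib along x, 45 mm long (x -60 to -15 mm), 14 mm thick (y), its top 34 mm above the underside.
- lamp: Fixed grey lamp module 110 mm wide (y) and 70 mm high. Origin on the table under the middle of its front face, which looks to its -x. In front of the face a ledge of the same width reaches 50 mm out (x -50 to 0), 14 mm high. The slot opens in the face level with the ledge: 68 mm wide, from 14 to 26 mm above the table, 70 mm deep to its back wall.
- slide_home (a point): Where the filter slide's origin is when it is fully home, its front edge at the slot's back wall (5 mm inside the lamp's face, 14 mm above the table); axes as the lamp's, +x into the slot. The slide's x then points along this x.
- bottle_a: Bystander: stoppered glass bottle, 64 mm across, about 115 mm high. Origin at the centre of its underside.
- bottle_b: Bystander: a second such bottle.
There are look-alikes about, which are no part of the job. Leave any brown look-alike of the cell1 alone. What is shaped like the lamp but orange is not meant.

How it is judged:
By the outcome, as a careful person would: the job done as asked, in the order asked, and still so for the second after the job is handed in, with the robot touching nothing.
Of cell0, cell1, cell2, cell3, cell4 only 3 to 5 are there at a start; the rules pass over those that are not, and their reading is None.
At some moment in a run one of slide may be knocked a few centimetres aside while the robot is not near it.
Once in a run the grip may slacken for a moment while it holds something.
It also fails if it takes over 210 s, if anything falls off the work surface, if the arm or the gripper's body presses on something with over 40 N, if the wrist force passes 120 N, or if a joint passes its speed limit or range.

## Robot

A 6-joint arm with a two-finger parallel gripper is mounted at the origin on the work surface. World frame = base frame: x ahead of the robot, y to its left, z up, the work surface at z = 0. Lengths are in m, angles in rad, forces in N, time in s.
With the tool pointing down it reaches from about 0.35 to 0.975 m from the base axis. Payload 4.9 kg.
Tool frame: the origin (TCP) lies on the mounting face of the last link; the fingertips stand 173 mm ahead of it and the grasp point (between the pads) lies 155 mm ahead of it; z points along the fingers, y is the direction in which the jaws open and shut (so a half turn about z gives the same grasp; the last joint's range is limited). The gripper opens to 85 mm and grips with 20 to 120 N. Pads are 22 mm wide; open, the fingers measure 114 mm over their backs; the gripper's body (76 mm by 85 mm) begins 54 mm behind the grasp point. The pads swing forward as they close: fully open they stand 13 mm farther back than shut.
Start: joints at [-1.238, 0.053, 1.613, -0, 1.476, -0.119], TCP at [0.273, -0.562, 0.405] pointing down, gripper open.
Joint ranges: [-3.01, 3.01], [-1.01, 2.22], [0.06, 2.58], [-1.02, 4.17], [0.09, 2.62], [-3.14, 3.14]. Speed limits (rad/s): [2.57, 2.57, 3.14, 3.14, 3.14, 3.14].

## Interface

Orientations are given as a rotation vector (axis times angle).
In Python, from station import ctrl gives the robot as it stands. The module is installed in compiled form; this text tells all that it offers.
- The arm moves only by the tool jog_arm, never from a script. Its argument "steps" is a list of rows, each a list of 2 entries, a list of its own where there are three numbers: the shift along the tool's x, y, z in cm, then the turn, a rotation vector about the tool's x, y, z in degrees. In form: [[[tx, ty, tz], [rx, ry, rz]], ...]. A call has 1 to 8 rows; each row shifts and turns the pose as measured when the row begins, along the tool's axes as they then stand; what a row does not reach is not made up. A row lasts 1/10 s, in which the tool goes at most 50 mm and 8.59 degrees, less where a joint would pass 70% of its speed; a pose out of reach is approached as far as the arm can. A call is refused whole if a number of a shift passes 5 or a number of a turn 8.59, either way. A call with a gripper value outside its range is refused whole. "fingers" is the gripper command: -1 is shut, 1 is fully open, values between are in proportion, set as the call begins (left out, the last holds). The fingers move at their own pace and stop on an object; "grip_force" is the grip in N (left out, the last holds). Time passes only in rows, so rows that do not move let the fingers close. It gives the time, the measured TCP pose, the force and the opening at its end, in the units of the state.
- ctrl.get_obs(): the state, without advancing time (a new reading comes with each control period).
- ctrl.get_image(name): name is "scene" or "top" or "wrist"; returns the picture (384x512x3 uint8, red, green, blue); there is no depth.
- ctrl.camera_info(name): a dict with "K" (3x3 intrinsics, pixels), "dist_coeffs" ([k1, k2, p1, p2, k3] as OpenCV has them; the pictures are not rectified), "camera_from_world" (4x4, takes a point from world to camera coordinates). Camera axes: x right, y up, looking along -z (the intrinsics and any distortion apply to the point x, -y, -z); pixel columns grow to the right and rows downward; lengths in m; the calibration is good to about 2 mm. A picture is of the moment at which its call begins: read the wrist's pose just before it. camera_info takes no time and is no camera call; for the wrist camera it gives the pose at the moment of the call.
- ctrl.finish_job(): hands the job in, once; it reports no verdict.
The state is a dict: "t": time; "q": joint angles; "dq": joint speeds; "effort": joint torques, N m; "tool_pos": TCP position; "tool_rot": TCP orientation; "contact_force": force on the tool from outside, world axes, zero at the start; "wrist_torque": the same for the moment, N m; "opening": finger opening in m.
Only numpy, scipy, OpenCV 4.12 (cv2) and the standard library are available. Lean on these libraries where they do the work, as an engineer would, in place of code of your own. Each camera call takes 0.05 s, during which the arm holds its last target.

## Working session

There is one attempt and no reset: what is moved stays moved. The work goes in short steps, Python scripts to look and compute and a tool call to move; the robot and the scene stay as the last step left them, time stands still between calls to the robot, and variables do not carry over. Pictures are saved under pics/ and viewed, and the job is handed in when it is done.

Besides the shell and the picture viewer there is one more tool, called after "Request:" by a JSON object that holds its "op" and its "data". jog_arm: Moves the arm, as the interface text tells. Its arguments: {"type":"object","properties":{"steps":{"type":"array","items":{"type":"array"}},"fingers":{"type":"number"},"grip_force":{"type":"number"}},"required":["steps"]}

```bash
ls; mkdir -p pics; python3 - <<'E'
from station import ctrl
import cv2,numpy as np
o=ctrl.get_obs();print({k:np.round(v,3).tolist() for k,v in o.items()})
for n in("scene","top","wrist"):
    im=ctrl.get_image(n);cv2.imwrite(f"pics/{n}0.png",im[:,:,::-1])
    i=ctrl.camera_info(n);print(n,np.round(i["K"],1).tolist(),np.round(i["dist_coeffs"],4).tolist(),np.round(i["camera_from_world"],3).tolist())
E
```

```text
pics
{'t': 0.0, 'q': [-1.238, 0.053, 1.614, -0.0, 1.476, -0.119], 'dq': [0.001, -0.002, 0.0, -0.001, 0.001, 0.0], 'effort': [0.0, -39.367, -37.018, -0.0, 0.007, 0.0], 'tool_pos': [0.273, -0.562, 0.403], 'tool_rot': [-3.06, -0.703, 0.0], 'contact_force': [-0.283, 0.212, 1.25], 'wrist_torque': [0.013, -0.036, 0.005], 'opening': 0.085}
scene [[356.4, 0.0, 244.7], [0.0, 356.4, 189.0], [0.0, 0.0, 1.0]] [0.0218, 0.0, 0.0, 0.0, 0.0] [[0.596, 0.803, -0.01, -0.305], [-0.437, 0.335, 0.835, 0.204], [0.674, -0.493, 0.55, -1.402], [0.0, 0.0, 0.0, 1.0]]
top [[428.8, 0.0, 259.6], [0.0, 428.8, 187.2], [0.0, 0.0, 1.0]] [-0.1424, 0.0, 0.0, 0.0, 0.0] [[-0.027, -1.0, 0.007, -0.023], [0.993, -0.026, 0.117, -0.538], [-0.117, 0.01, 0.993, -1.069], [0.0, 0.0, 0.0, 1.0]]
wrist [[300.1, 0.0, 255.2], [0.0, 300.1, 185.5], [0.0, 0.0, 1.0]] [-0.0151, 0.0, 0.0, 0.0, 0.0] [[0.436, -0.9, -0.002, -0.624], [0.853, 0.414, -0.319, 0.04], [0.288, 0.137, 0.948, -0.381], [0.0, 0.0, 0.0, 1.0]]
```

View pics/top0.png

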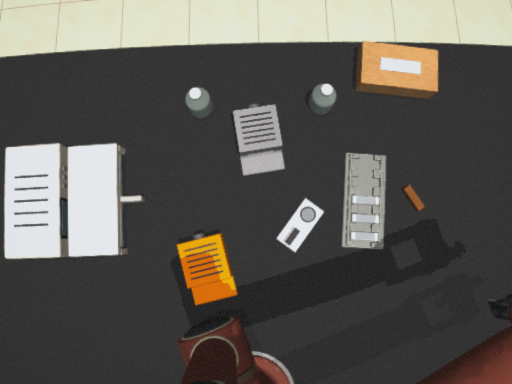

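View pics/scene0.png

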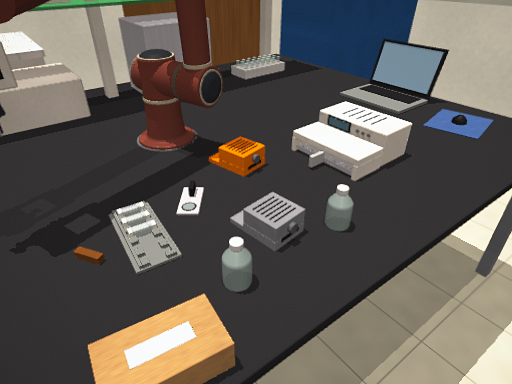

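View pics/wrist0.png

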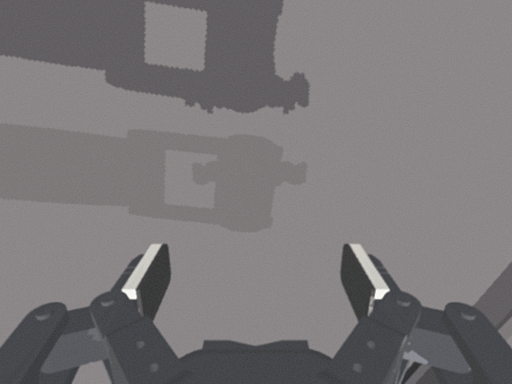

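```bash
cat > h.py <<'E'
import numpy as np,cv2,sys
from scipy.spatial.transform import Rotation as R
def ctrl():
    from station import ctrl as c
    return c
def ray(info,uv):
    K=np.array(info["K"]);d=np.array(info["dist_coeffs"]);T=np.array(info["camera_from_world"])
    p=cv2.undistortPoints(np.array(uv,float).reshape(-1,1,2),K,d).reshape(-1,2)
    dc=np.c_[p[:,0],-p[:,1],-np.ones(len(p))]
    Rm=T[:3,:3];return -Rm.T@T[:3,3],dc@Rm
def atz(info,uv,z):
    o,d=ray(info,uv);z=np.broadcast_to(z,(len(d),))
    return o+d*((z-o[2])/d[:,2])[:,None]
def proj(info,P):
    K=np.array(info["K"]);d=np.array(info["dist_coeffs"]);T=np.array(info["camera_from_world"])
    P=np.atleast_2d(P);c=P@T[:3,:3].T+T[:3,3]
    return cv2.projectPoints(np.c_[c[:,0],-c[:,1],-c[:,2]].reshape(-1,1,3),np.zeros(3),np.zeros(3),K,d)[0].reshape(-1,2)
def crop(im,u0,v0,u1,v1,s,name):
    c=cv2.resize(im[v0:v1,u0:u1],None,fx=s,fy=s,interpolation=cv2.INTER_CUBIC)
    for u in range((u0+9)//10*10,u1,10):
        cv2.line(c,((u-u0)*s,0),((u-u0)*s,6 if u%50 else 14),(0,255,0),1)
        if u%50==0:cv2.putText(c,str(u),((u-u0)*s,25),0,.4,(0,255,0),1)
    for v in range((v0+9)//10*10,v1,10):
        cv2.line(c,(0,(v-v0)*s),(6 if v%50 else 14,(v-v0)*s),(0,255,0),1)
        if v%50==0:cv2.putText(c,str(v),(16,(v-v0)*s+4),0,.4,(0,255,0),1)
    cv2.imwrite(name,c[:,:,::-1] if False else c)
def pose():
    o=ctrl().get_obs();return np.array(o["tool_pos"]),R.from_rotvec(o["tool_rot"])
def go(x,y,z,yaw=None,obs=None):
    """needed shift in tool axes (cm) to put GRASP point at xyz, tool down with jaw (tool y) axis at yaw deg; turn as rotvec deg"""
    p,r=pose();m=r.as_matrix()
    tgt=np.array([x,y,z+.155])
    ya=m[:,1];cur=np.degrees(np.arctan2(ya[1],ya[0]))
    if yaw is None: yaw=cur
    d=(yaw-cur+90)%180-90; yaw=cur+d
    yy=np.radians(yaw);Y=np.array([np.cos(yy),np.sin(yy),0]);Z=np.array([0,0,-1.]);X=np.cross(Y,Z)
    r2=R.from_matrix(np.c_[X,Y,Z])
    print("grasp now",np.round(p+m[:,2]*.155,4),"jawyaw",round(cur,1),"toolz",np.round(m[:,2],3))
    print("shift cm (in current tool axes)",np.round(m.T@(tgt-p)*100,2),"| in target axes",np.round(r2.as_matrix().T@(tgt-p)*100,2),"turn deg",np.round((r.inv()*r2).as_rotvec(degrees=True),2))
E
python3 - <<'E'
import cv2
from h import crop
im=cv2.imread("pics/top0.png")
crop(im,265,145,395,255,6,"pics/c1.png")
crop(im,0,135,155,265,5,"pics/c2.png")
crop(im,225,90,355,185,6,"pics/c3.png")
E
```

```text
(no output)
```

View pics/c1.png

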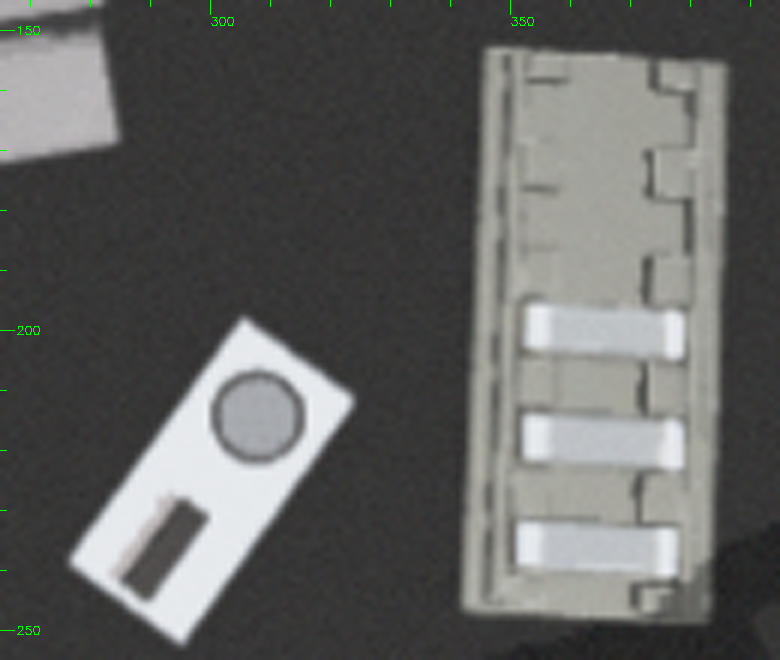

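View pics/c2.png

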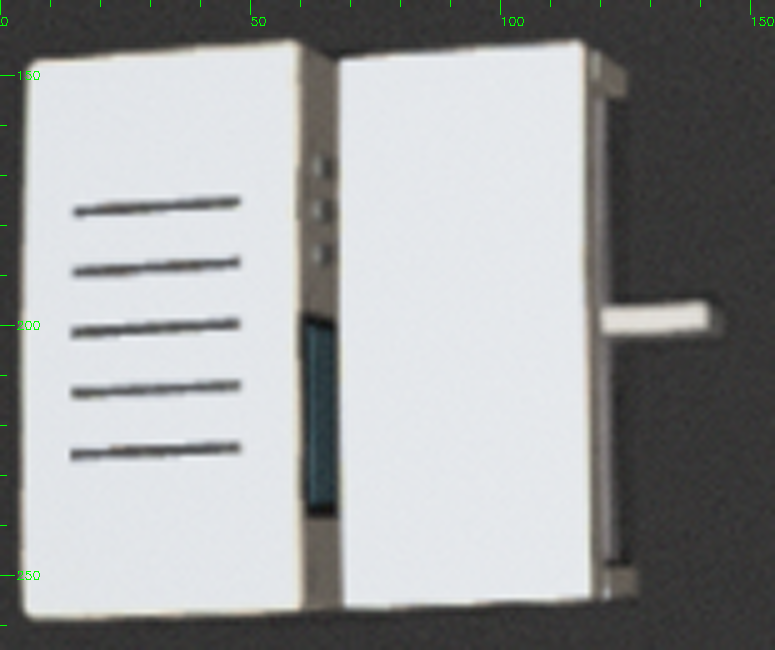

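View pics/c3.png

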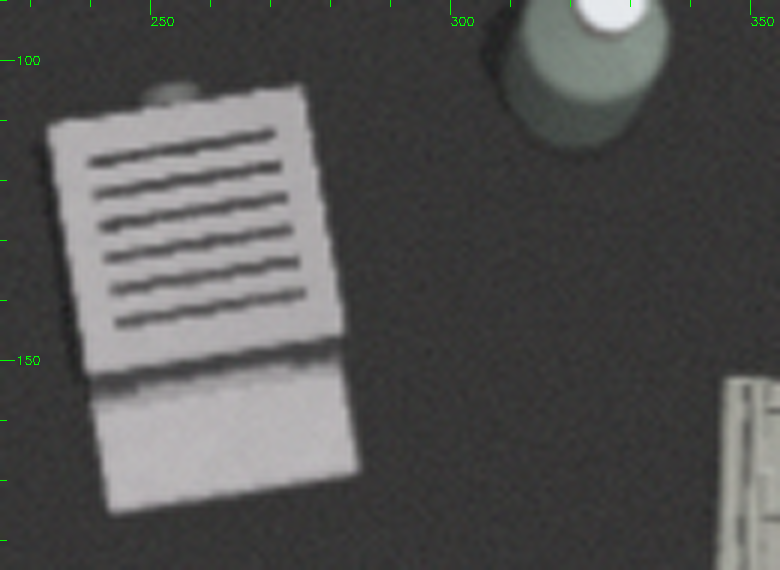

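```bash
python3 - <<'E'
from h import *
i=ctrl().camera_info("top")
def s(n,uv,z):
    P=atz(i,uv,z);print(n,np.round(P[:,:2],4).tolist(),"c",np.round(P.mean(0)[:2],4),"edges",[ (round(float(np.linalg.norm(b-a)),4),round(float(np.degrees(np.arctan2(*(b-a)[1::-1]))),1)) for a,b in zip(P,np.roll(P,-1,0))])
s("slide",[(305.5,197.7),(324,212),(295,252.3),(276.3,238.5)],.006)
s("rib",[(294.5,228.3),(299.7,231.7),(290,245.2),(284.7,241.5)],.034)
s("cA",[(352.5,195.7),(379.3,197),(378.8,205),(352.5,204)],.03)
s("cB",[(352.3,213.5),(379,214.8),(378.7,223.3),(352.2,222)],.03)
s("cC",[(351.3,231.8),(378,232.5),(377.7,241.3),(351.2,240)],.03)
s("hood",[(117,143.5),(118.3,254.8),(68.5,256.5),(68,147.5)],.075)
s("fin",[(120,197),(141.7,195.6),(141.7,201),(120,202.5)],.048)
s("lamp",[(233,111),(275,104),(282,145.5),(239.5,152.3)],.07)
s("ledge",[(243,175.5),(284.5,168.5)],.014)
s("bot",[(196,108),(322,101)],.04)
E
```

```text
slide [[0.509, -0.1572], [0.47, -0.2044], [0.3676, -0.1246], [0.4047, -0.0772]] c [ 0.4378 -0.1408] edges [(0.0612, -129.5), (0.1299, 142.1), (0.0602, 52.0), (0.1314, -37.5)]
rib [[0.4292, -0.1229], [0.4202, -0.1358], [0.3868, -0.1101], [0.3966, -0.0969]] c [ 0.4082 -0.1164] edges [(0.0158, -124.8), (0.0422, 142.3), (0.0163, 53.5), (0.0417, -38.5)]
cA [[0.5086, -0.2767], [0.5032, -0.3474], [0.4825, -0.3448], [0.4871, -0.2756]] c [ 0.4954 -0.3111] edges [(0.0708, -94.3), (0.0209, 173.1), (0.0694, 86.2), (0.0215, -2.9)]
cB [[0.4626, -0.2739], [0.4571, -0.3439], [0.4352, -0.342], [0.4408, -0.2726]] c [ 0.4489 -0.3081] edges [(0.0703, -94.5), (0.022, 174.8), (0.0696, 85.4), (0.0219, -3.4)]
cC [[0.4158, -0.2691], [0.4116, -0.3389], [0.389, -0.337], [0.3949, -0.2679]] c [ 0.4028 -0.3032] edges [(0.0699, -93.5), (0.0226, 175.1), (0.0693, 85.2), (0.021, -3.3)]
hood [[0.6527, 0.3215], [0.3734, 0.3155], [0.3703, 0.4446], [0.6472, 0.4519]] c [0.5109 0.3834] edges [(0.2794, -178.8), (0.1291, 91.4), (0.2771, 1.5), (0.1305, -87.6)]
fin [[0.5191, 0.3203], [0.5213, 0.2636], [0.5075, 0.2635], [0.505, 0.3201]] c [0.5132 0.2919] edges [(0.0567, -87.8), (0.0138, -179.8), (0.0567, 92.5), (0.0141, 0.5)]
lamp [[0.729, 0.0255], [0.7448, -0.0819], [0.6362, -0.0959], [0.6216, 0.0111]] c [ 0.6829 -0.0353] edges [(0.1085, -81.6), (0.1095, -172.6), (0.108, 97.8), (0.1084, 7.6)]
ledge [[0.5709, 0.0052], [0.5866, -0.104]] c [ 0.5787 -0.0494] edges [(0.1104, -81.8), (0.1104, 98.2)]
bot [[0.7493, 0.1239], [0.7602, -0.2077]] c [ 0.7547 -0.0419] edges [(0.3318, -88.1), (0.3318, 91.9)]
```

```bash
python3 -c "
from h import *
go(.5138,.2865,.2,1.6)"
```

```text
grasp now [ 0.2727 -0.5618  0.2487] jawyaw -64.1 toolz [-0.001  0.002 -1.   ]
shift cm (in current tool axes) [ 58.73 -65.81   4.99] | in target axes [84.15 26.46  4.87] turn deg [-8.000e-02 -6.000e-02 -6.571e+01]
```

Request:
{"op": "jog_arm", "data": {"steps": [[[0,0,0],[0,0,-8.2]],[[0,0,0],[0,0,-8.2]],[[0,0,0],[0,0,-8.2]],[[0,0,0],[0,0,-8.2]],[[0,0,0],[0,0,-8.2]],[[0,0,0],[0,0,-8.2]],[[0,0,0],[0,0,-8.2]],[[0,0,0],[0,0,-8.2]]], "fingers": 0}}

```text
t: 0.95
tool_pos: [0.2725, -0.5612, 0.3992]
tool_rot: [-2.134, -2.294, -0.007]
contact_force: [0.9, -0.0, 0.2]
opening: 0.0427
```

Request:
{"op": "jog_arm", "data": {"steps": [[[4.7,1.4,0],[0,0,0]],[[4.7,1.4,0],[0,0,0]],[[4.7,1.4,0],[0,0,0]],[[4.7,1.4,0],[0,0,0]],[[4.7,1.4,0],[0,0,0]],[[4.7,1.4,0],[0,0,0]],[[4.7,1.4,0],[0,0,0]],[[4.7,1.4,0],[0,0,0]]]}}

```text
t: 1.75
tool_pos: [0.3559, -0.1732, 0.3976]
tool_rot: [-2.14, -2.281, -0.012]
contact_force: [1.0, -0.7, 0.5]
opening: 0.0428
```

```bash
python3 -c "
from h import *
go(.5138,.2865,.2,1.6)"
```

```text
grasp now [ 0.3551 -0.1708  0.2427] jawyaw 3.6 toolz [-0.005  0.015 -1.   ]
shift cm (in current tool axes) [44.8  18.7   4.88] | in target axes [45.51 17.06  4.26] turn deg [-0.25 -0.88  2.04]
```

Request:
{"op": "jog_arm", "data": {"steps": [[[4.6,1.8,0],[0,0,0]],[[4.6,1.8,0],[0,0,0]],[[4.6,1.8,0],[0,0,0]],[[4.6,1.8,0],[0,0,0]],[[4.6,1.8,0],[0,0,0]],[[4.6,1.8,0],[0,0,0]],[[4.6,1.8,0],[0,0,0]],[[0,0,0],[0,0,0]]]}}

```text
t: 2.55
tool_pos: [0.4577, 0.1665, 0.4014]
tool_rot: [-2.136, -2.29, -0.017]
contact_force: [-0.1, -0.7, -0.7]
opening: 0.043
```

```bash
python3 -c "
from h import *
go(.5138,.2865,.1,1.6)
i=ctrl().camera_info('wrist')
cv2.imwrite('pics/w1.png',ctrl().get_image('wrist')[:,:,::-1])
print(proj(i,[[.5138,.2865,.048],[.513,.3185,.075]]))"
```

```text
grasp now [0.4577 0.1688 0.2464] jawyaw 4.0 toolz [-0.     0.015 -1.   ]
shift cm (in current tool axes) [11.37  6.42 14.81] | in target axes [11.84  5.94 14.64] turn deg [ 0.03 -0.84  2.4 ]
[[318.65907723  54.74704865]
 [328.68350233  12.27101044]]
```

View pics/w1.png

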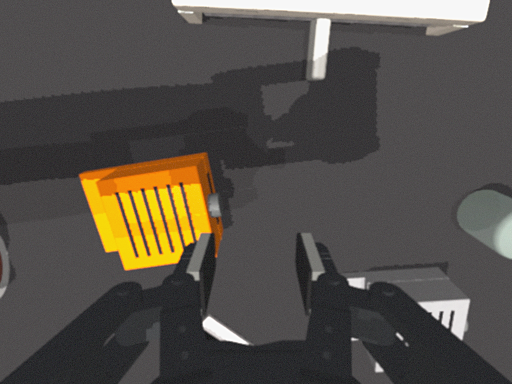

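Request:
{"op": "jog_arm", "data": {"steps": [[[3.8,2.1,2],[0,-0.3,0.8]],[[3.8,2.1,2],[0,-0.3,0.8]],[[3.8,2.1,3],[0,-0.3,0.8]],[[0,0,3],[0,0,0]],[[0,0,3],[0,0,0]],[[0,0,0],[0,0,0]]]}}

```text
t: 3.2
tool_pos: [0.5167, 0.2787, 0.2715]
tool_rot: [2.196, 2.235, -0.001]
contact_force: [-1.1, -0.2, -0.5]
opening: 0.0427
```

```bash
python3 -c "
from h import *
go(.5138,.2865,.036,1.6)
i=ctrl().camera_info('wrist')
cv2.imwrite('pics/w2.png',ctrl().get_image('wrist')[:,:,::-1])
print(proj(i,[[.5138,.2635,.048],[.513,.3185,.075]]))"
```

```text
grasp now [0.5175 0.2778 0.1165] jawyaw 1.0 toolz [ 0.005 -0.006 -1.   ]
shift cm (in current tool axes) [ 0.83 -0.32  8.05] | in target axes [ 0.79 -0.27  8.05] turn deg [ 0.29  0.34 -0.59]
[[248.49243478 226.95730119]
 [247.28574838 161.20741986]]
```

View pics/w2.png

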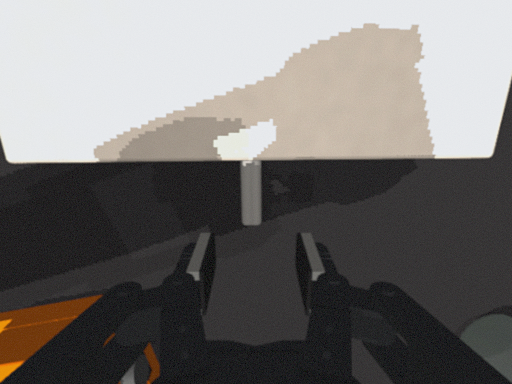

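Request:
{"op": "jog_arm", "data": {"steps": [[[0.8,-0.3,2],[0.3,0.3,-0.6]],[[0,0,3],[0,0,0]],[[0,0,3],[0,0,0]],[[0,0,0],[0,0,0]]]}}

```text
t: 3.65
tool_pos: [0.5196, 0.2846, 0.2034]
tool_rot: [2.189, 2.24, 0.027]
contact_force: [-0.6, -0.2, -0.6]
opening: 0.0428
```

Request:
{"op": "jog_arm", "data": {"steps": [[[0,0,0],[0,0,0]],[[0,0,0],[0,0,0]],[[0,0,0],[0,0,0]],[[0,0,0],[0,0,0]]], "fingers": -1, "grip_force": 50}}

```text
t: 4.05
tool_pos: [0.515, 0.2837, 0.2067]
tool_rot: [-2.194, -2.241, -0.005]
contact_force: [5.4, 1.9, -18.1]
opening: 0.0127
```

```bash
python3 -c "
from h import *
go(.5163,.1885,.036,1.6);print(ctrl().get_obs()['contact_force'])"
```

```text
grasp now [0.5147 0.2846 0.0517] jawyaw 1.2 toolz [-0.002  0.006 -1.   ]
shift cm (in current tool axes) [-9.53 -0.07  1.52] | in target axes [-9.52 -0.14  1.57] turn deg [-0.09 -0.33 -0.39]
[  5.36873941   1.88450304 -18.12260047]
```

```bash
python3 -c "
from h import *
cv2.imwrite('pics/w3.png',ctrl().get_image('wrist')[:,:,::-1])
crop(ctrl().get_image('scene')[:,:,::-1],250,90,430,200,4,'pics/s3.png')
o=ctrl().get_obs();print(o['contact_force'],o['tool_pos'],o['opening'])"
```

```text
[  3.91495305   1.38728766 -14.19451921] [0.5151413  0.28365992 0.20670706] 0.012216609000119638
```

View pics/w3.png

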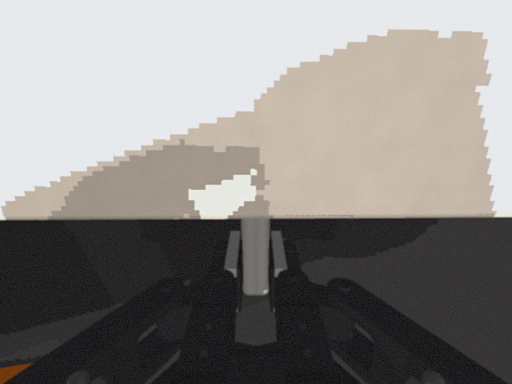

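View pics/s3.png

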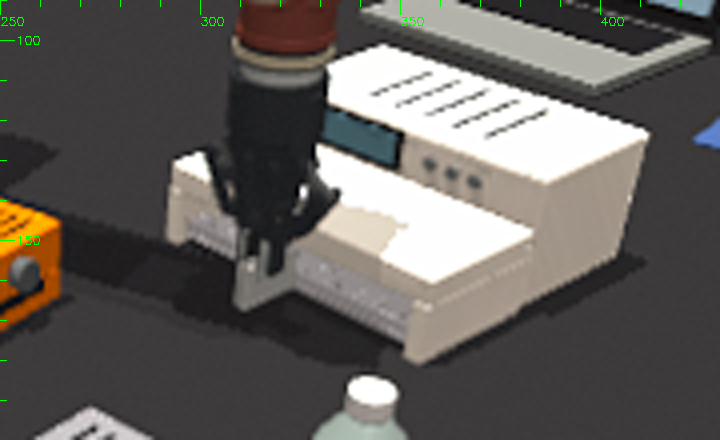

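Request:
{"op": "jog_arm", "data": {"steps": [[[0,0,0],[0,0,0]],[[0,0,0],[0,0,0]],[[0,0,1.0],[0,0,0]],[[0,0,0.5],[0,0,0]],[[0,0,0.2],[0,0,0]]], "fingers": -0.1}}

```text
t: 4.65
tool_pos: [0.5195, 0.2847, 0.1982]
tool_rot: [-2.2, -2.242, -0.022]
contact_force: [-0.7, -0.2, 0.1]
opening: 0.0383
```

```bash
python3 -c "
from h import *
go(.5147,.2865,.036,1.6);print(ctrl().get_obs()['contact_force'])"
```

```text
grasp now [0.521  0.2863 0.0432] jawyaw 1.1 toolz [ 0.01  0.01 -1.  ]
shift cm (in current tool axes) [ 0.19 -0.48  0.72] | in target axes [ 0.2  -0.47  0.72] turn deg [ 0.57 -0.58 -0.5 ]
[-0.69178015 -0.23649516  0.09065759]
```

Request:
{"op": "jog_arm", "data": {"steps": [[[0.1,-0.4,0.7],[0.5,-0.5,-0.5]],[[0,-0.2,0.3],[0,0,0]],[[0,0,0.1],[0,0,0]]]}}

```text
t: 4.95
tool_pos: [0.5131, 0.2858, 0.1861]
tool_rot: [-2.189, -2.253, -0.0]
contact_force: [-0.6, 0.4, 0.2]
opening: 0.0384
```

```bash
python3 -c "
from h import *
go(.5147,.2865,.036,1.6);print(ctrl().get_obs()['contact_force'])"
```

```text
grasp now [0.5131 0.2858 0.0311] jawyaw 1.6 toolz [-0.     0.001 -1.   ]
shift cm (in current tool axes) [ 0.07  0.16 -0.49] | in target axes [ 0.07  0.16 -0.49] turn deg [-0.01 -0.03  0.04]
[-0.61250571  0.4075106   0.19001732]
```

Request:
{"op": "jog_arm", "data": {"steps": [[[0,0.1,-0.4],[0,0,0]],[[0,0,0],[0,0,0]]]}}

```text
t: 5.15
tool_pos: [0.5138, 0.2858, 0.1898]
tool_rot: [-2.188, -2.253, 0.001]
contact_force: [0.8, -0.4, 0.5]
opening: 0.0386
```

Request:
{"op": "jog_arm", "data": {"steps": [[[0,0,0],[0,0,0]],[[0,0,0],[0,0,0]],[[0,0,0],[0,0,0]],[[0,0,0],[0,0,0]]], "fingers": -1}}

```text
t: 5.55
tool_pos: [0.5145, 0.2858, 0.1904]
tool_rot: [2.189, 2.253, 0.002]
contact_force: [0.6, -0.5, 0.4]
opening: 0.0132
```

Request:
{"op": "jog_arm", "data": {"steps": [[[-1,0,0],[0,0,0]],[[-1.5,0,0],[0,0,0]],[[-1.5,0,0],[0,0,0]],[[-1.5,0,0],[0,0,0]],[[-1.5,0,0],[0,0,0]]]}}

```text
t: 6.05
tool_pos: [0.5165, 0.2117, 0.1904]
tool_rot: [-2.188, -2.254, -0.005]
contact_force: [3.0, 2.0, -1.1]
opening: 0.0132
```

```bash
python3 -c "
from h import *
go(.5163,.1905,.036,1.6);print(ctrl().get_obs()['contact_force'])"
```

```text
grasp now [0.5167 0.2121 0.0354] jawyaw 1.7 toolz [ 0.002  0.002 -1.   ]
shift cm (in current tool axes) [-2.12 -0.08 -0.06] | in target axes [-2.12 -0.08 -0.06] turn deg [ 0.11 -0.14  0.09]
[ 2.99597253  2.00903315 -1.09215021]
```

Gripping well. Pull to the stop.

Request:
{"op": "jog_arm", "data": {"steps": [[[-1.2,0,0],[0,0,0]],[[-0.8,0,0],[0,0,0]],[[-0.5,0,0],[0,0,0]],[[-0.5,0,0],[0,0,0]],[[-0.5,0,0],[0,0,0]],[[0,0,0],[0,0,0]]]}}

```text
t: 6.65
tool_pos: [0.5163, 0.1829, 0.1904]
tool_rot: [-2.176, -2.226, -0.06]
contact_force: [3.8, -2.0, -1.3]
opening: 0.0131
```

```bash
python3 -c "
from h import *
go(.5163,.1885,.036,1.6);print(ctrl().get_obs()['contact_force'])"
```

```text
grasp now [0.5174 0.1901 0.0355] jawyaw 1.3 toolz [ 0.007  0.047 -0.999]
shift cm (in current tool axes) [ 0.57  0.02 -0.04] | in target axes [ 0.56  0.02 -0.06] turn deg [ 0.49 -2.69 -0.29]
[ 3.80918693 -1.99639593 -1.33286137]
```

Request:
{"op": "jog_arm", "data": {"steps": [[[0.4,0,0],[0,0,0]],[[0,0,0],[0,0,0]],[[0,0,0],[0,0,0]],[[0,0,0],[0,0,0]]], "fingers": -0.1}}

```text
t: 7.05
tool_pos: [0.5158, 0.1857, 0.1905]
tool_rot: [-2.177, -2.226, -0.057]
contact_force: [0.6, 0.2, -0.8]
opening: 0.0382
```

Request:
{"op": "jog_arm", "data": {"steps": [[[0,0,-3],[0,0,0]],[[0,0,-4],[0,0,0]],[[-1,0,-4],[0,-1.2,0]],[[-4,0,-3],[0,-1.2,0]],[[-4,0,-3],[0,0,0]],[[-3,0,-3],[0,0,0]],[[-2,0,-2],[0,0,0]],[[0,0,0],[0,0,0]]]}}

```text
t: 7.85
tool_pos: [0.5167, 0.0342, 0.416]
tool_rot: [2.194, 2.242, -0.001]
contact_force: [0.2, 0.8, 1.0]
opening: 0.0386
```

```bash
python3 -c "
from h import *
go(.5163,.1885,.036,1.6);print(ctrl().get_obs()['contact_force'])
cv2.imwrite('pics/w4.png',ctrl().get_image('wrist')[:,:,::-1])
im=ctrl().get_image('top')[:,:,::-1];cv2.imwrite('pics/t4.png',im)
"
```

```text
grasp now [0.5172 0.0336 0.261 ] jawyaw 1.2 toolz [ 0.003 -0.004 -1.   ]
shift cm (in current tool axes) [15.52  0.22 22.44] | in target axes [15.42  0.39 22.5 ] turn deg [ 0.19  0.24 -0.36]
[0.15803263 0.75628795 1.02273862]
```

View pics/w4.png

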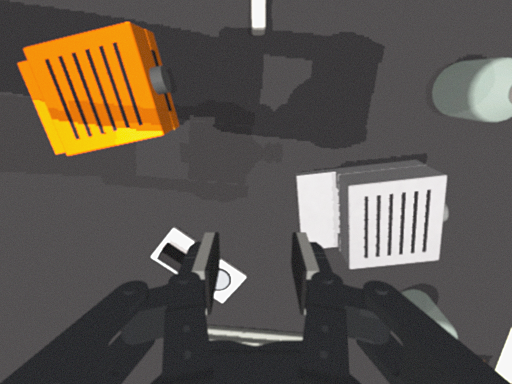

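View pics/t4.png

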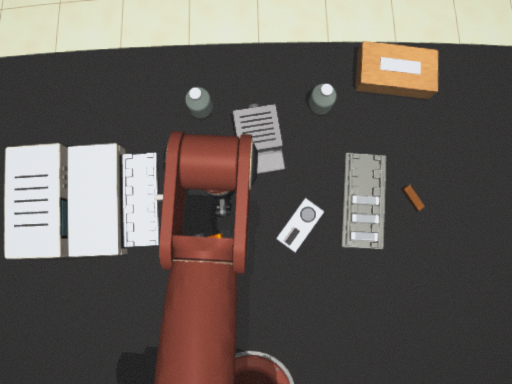

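```bash
python3 -c "
from h import *
go(.4082,-.1172,.12,52.2)
"
```

```text
grasp now [0.5157 0.0357 0.2573] jawyaw 1.4 toolz [-0.002 -0.003 -1.   ]
shift cm (in current tool axes) [-15.03 -11.12  13.8 ] | in target axes [ -0.87 -18.72  13.73] turn deg [ -0.19   0.07 -50.83]
```

Request:
{"op": "jog_arm", "data": {"steps": [[[0,0,0],[0,0,-8.5]],[[0,0,0],[0,0,-8.5]],[[0,0,0],[0,0,-8.5]],[[0,0,0],[0,0,-8.5]],[[0,0,0],[0,0,-8.5]],[[0,0,0],[0,0,-8.5]],[[0,-4,0],[0,0,0]],[[0,-4,2],[0,0,0]]]}}

```text
t: 8.75
tool_pos: [0.4657, -0.0184, 0.3759]
tool_rot: [-0.962, -2.962, 0.009]
contact_force: [0.9, 0.1, 1.0]
opening: 0.0385
```

Request:
{"op": "jog_arm", "data": {"steps": [[[0,-3.5,2.5],[0,0,0]],[[0,-3.5,2.5],[0,0,0]],[[0,-1,2],[0,0,0]],[[0,0,0],[0,0,0]]]}}

```text
t: 9.15
tool_pos: [0.41, -0.0816, 0.2934]
tool_rot: [-0.951, -2.946, 0.007]
contact_force: [-0.8, 0.2, 0.4]
opening: 0.0388
```

```bash
python3 -c "
from h import *
go(.4082,-.1172,.027,52.2)
i=ctrl().camera_info('wrist')
cv2.imwrite('pics/w5.png',ctrl().get_image('wrist')[:,:,::-1])
print(proj(i,[[.4082,-.1172,.034],[.509,-.1572,.006],[.4292,-.1229,.034]]))"
```

```text
grasp now [ 0.4031 -0.0801  0.1386] jawyaw 54.2 toolz [-0.045  0.01  -0.999]
shift cm (in current tool axes) [-2.4  -2.79 11.1 ] | in target axes [-2.04 -2.92 11.14] turn deg [-1.08 -2.38  2.02]
[[224.79866938 225.15525942]
 [256.61884702 308.54610266]
 [234.3838488  247.08733737]]
```

View pics/w5.png

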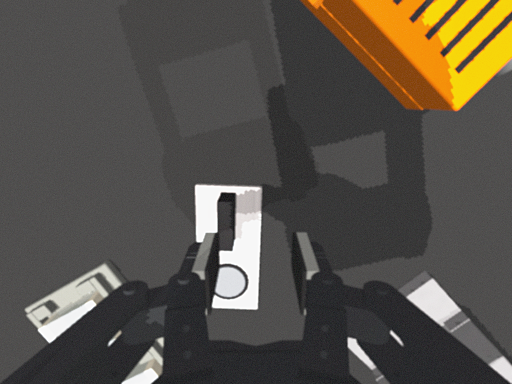

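Request:
{"op": "jog_arm", "data": {"steps": [[[-1.1,-1.4,2],[-0.5,-1.2,1]],[[-0.8,-1.2,2],[-0.5,-1.0,1]],[[0,-0.3,1],[0,0,0]],[[0,0,0.2],[0,0,0]]]}}

```text
t: 9.6
tool_pos: [0.4111, -0.1131, 0.244]
tool_rot: [1.006, 2.972, 0.003]
contact_force: [-0.1, -0.3, 0.1]
opening: 0.0384
```

```bash
python3 -c "
from h import *
go(.4082,-.1172,.027,52.2)
i=ctrl().camera_info('wrist')
cv2.imwrite('pics/w6.png',ctrl().get_image('wrist')[:,:,::-1])
print(proj(i,[[.4082,-.1172,.034],[.509,-.1572,.006],[.4292,-.1229,.034]]))"
```

```text
grasp now [ 0.4117 -0.113   0.089 ] jawyaw 52.6 toolz [ 0.004  0.001 -1.   ]
shift cm (in current tool axes) [-0.01 -0.52  6.19] | in target axes [-0.03 -0.5   6.2 ] turn deg [0.17 0.16 0.41]
[[246.18739934 216.11119253]
 [282.67450821 313.66403101]
 [258.68946768 243.34232538]]
```

View pics/w6.png

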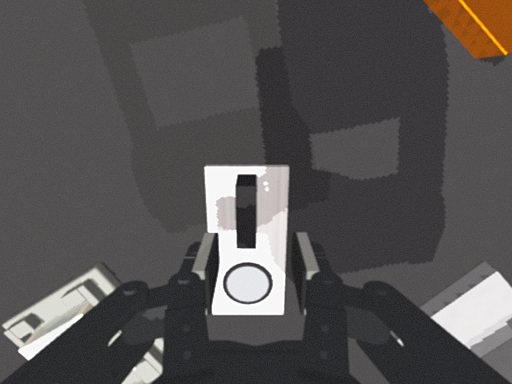

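Request:
{"op": "jog_arm", "data": {"steps": [[[0.2,-0.5,2],[0,0,0.4]],[[0,0,2],[0,0,0]],[[0,0,0.9],[0,0,0]],[[0,0,0],[0,0,0]]]}}

```text
t: 10.05
tool_pos: [0.4105, -0.114, 0.1991]
tool_rot: [1.005, 2.964, 0.003]
contact_force: [0.4, -0.4, 0.6]
opening: 0.0386
```

```bash
python3 -c "
from h import *
go(.4082,-.1172,.027,52.2)"
```

```text
grasp now [ 0.4124 -0.1144  0.0441] jawyaw 52.5 toolz [ 0.012 -0.002 -1.   ]
shift cm (in current tool axes) [ 0.01 -0.4   1.71] | in target axes [-0.01 -0.39  1.71] turn deg [0.33 0.61 0.33]
```

Request:
{"op": "jog_arm", "data": {"steps": [[[0.2,-0.4,1],[0.3,0.6,0.3]],[[0,-0.1,0.5],[0,0,0]],[[0,0,0.1],[0,0,0]]]}}

```text
t: 10.35
tool_pos: [0.4073, -0.117, 0.1847]
tool_rot: [1.014, 2.969, -0.0]
contact_force: [0.6, -0.0, 0.5]
opening: 0.0382
```

```bash
python3 -c "
from h import *
go(.4082,-.1172,.027,52.2)"
```

```text
grasp now [ 0.4078 -0.1172  0.0297] jawyaw 52.3 toolz [ 0.003 -0.001 -1.   ]
shift cm (in current tool axes) [-0.09  0.04  0.27] | in target axes [-0.09  0.04  0.27] turn deg [0.06 0.21 0.09]
```

Request:
{"op": "jog_arm", "data": {"steps": [[[0,0,0.15],[0,0,0]],[[0,0,0],[0,0,0]],[[0,0,0],[0,0,0]],[[0,0,0],[0,0,0]],[[0,0,0],[0,0,0]]], "fingers": -1, "grip_force": 70}}

```text
t: 10.85
tool_pos: [0.4075, -0.1172, 0.1837]
tool_rot: [1.015, 2.969, -0.0]
contact_force: [0.1, -0.7, -2.3]
opening: 0.0124
```

```bash
python3 -c "
from h import *
print(ctrl().get_obs()['contact_force'])
go(.6335-.0375*.9905-.08,-.0417-.0375*.137-.011,.09,97.9)"
```

```text
[ 0.10845542 -0.65940227 -2.31715975]
grasp now [ 0.4081 -0.1174  0.0287] jawyaw 52.3 toolz [ 0.004 -0.002 -1.   ]
shift cm (in current tool axes) [-5.   11.37 -6.09] | in target axes [-11.6    4.38  -6.13] turn deg [-3.000e-02  2.500e-01 -4.564e+01]
```

Request:
{"op": "jog_arm", "data": {"steps": [[[0,0,-1],[0,0,0]],[[0,0,-2],[0,0,0]],[[0,0,-3],[0,0,-4]],[[0,0,0],[0,0,-7]],[[0,0,0],[0,0,-7]],[[0,0,0],[0,0,-7]],[[0,0,0],[0,0,-7]],[[0,0,0],[0,0,-7]]]}}

```text
t: 11.65
tool_pos: [0.4071, -0.117, 0.2511]
tool_rot: [-0.077, 3.134, -0.005]
contact_force: [0.0, 0.3, -0.3]
opening: 0.0127
```

Request:
{"op": "jog_arm", "data": {"steps": [[[0,0,0],[0,0,-6]],[[-2.0,1,0],[0,0,0]],[[-2.5,1,0],[0,0,0]],[[-2.5,1,0],[0,0,0]],[[-2,1,0],[0,0,0]],[[0,0,0],[0,0,0]],[[0,0,0],[0,0,0]]]}}

```text
t: 12.35
tool_pos: [0.4924, -0.0614, 0.2566]
tool_rot: [-0.25, 3.121, -0.01]
contact_force: [-0.3, -0.5, -1.3]
opening: 0.0126
```

```bash
python3 -c "
from h import *
o=ctrl().get_obs();print(o['contact_force'],o['opening'])
go(.6335-.0375*.9905,-.0417-.0375*.137,.046,97.9)
i=ctrl().camera_info('wrist')
cv2.imwrite('pics/w7.png',ctrl().get_image('wrist')[:,:,::-1])
crop(ctrl().get_image('scene')[:,:,::-1],160,150,320,260,5,'pics/s7.png')"
```

```text
[-0.33821508 -0.50271019 -1.26268416] 0.012632317226665735
grasp now [ 0.4941 -0.0623  0.1016] jawyaw 99.1 toolz [ 0.011 -0.006 -1.   ]
shift cm (in current tool axes) [-10.44  -0.17   5.67] | in target axes [-10.49   0.02   5.56] turn deg [-0.41  0.57  1.25]
```

View pics/w7.png

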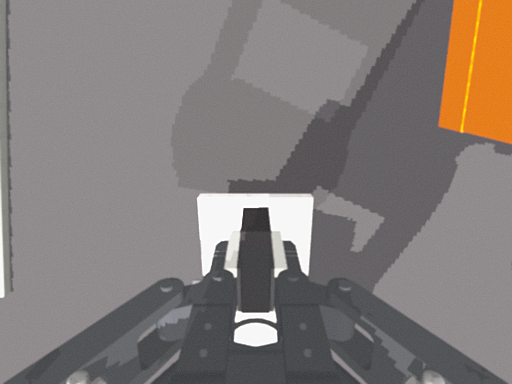

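View pics/s7.png

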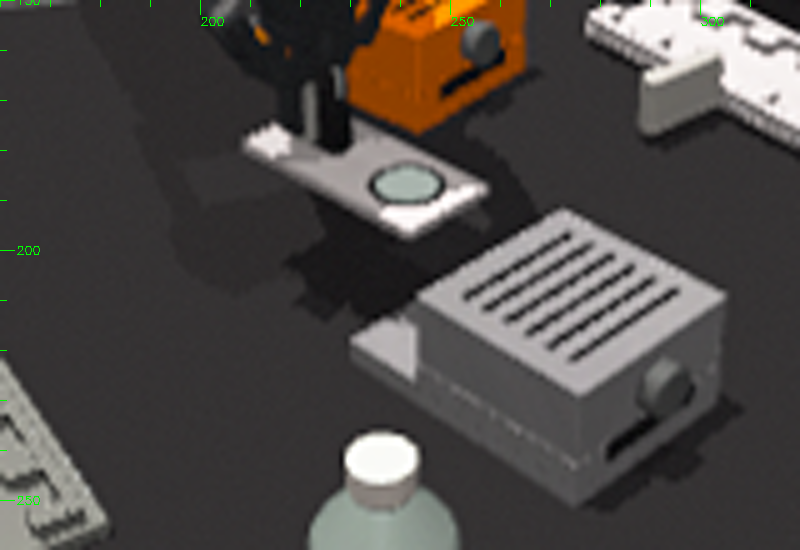

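Request:
{"op": "jog_arm", "data": {"steps": [[[0,-0.1,2],[-0.4,0.6,1.2]],[[0,0,2],[0,0,0]],[[0,0,1],[0,0,0]],[[0,0,0],[0,0,0]]]}}

```text
t: 12.85
tool_pos: [0.4908, -0.0648, 0.2067]
tool_rot: [-0.21, 3.133, -0.002]
contact_force: [0.5, 0.6, -1.6]
opening: 0.0127
```

```bash
python3 -c "
from h import *
go(.6335-.0375*.9905,-.0417-.0375*.137,.0455,97.9)"
```

```text
grasp now [ 0.4911 -0.065   0.0517] jawyaw 97.7 toolz [ 0.002 -0.001 -1.   ]
shift cm (in current tool axes) [-10.7    0.37   0.63] | in target axes [-10.7    0.33   0.62] turn deg [-0.09  0.08 -0.24]
```

Request:
{"op": "jog_arm", "data": {"steps": [[[-0.3,0.3,0.5],[0,0,0]],[[-1,0,0.1],[0,0,0]],[[-1,0,0],[0,0,0]],[[0,0,0],[0,0,0]]]}}

```text
t: 13.25
tool_pos: [0.5157, -0.0589, 0.2027]
tool_rot: [-0.208, 3.129, -0.004]
contact_force: [-0.3, 0.3, -1.4]
opening: 0.0126
```

```bash
python3 -c "
from h import *
print(ctrl().get_obs()['contact_force'])
go(.6335-.0375*.9905,-.0417-.0375*.137,.0455,97.9)
crop(ctrl().get_image('scene')[:,:,::-1],160,150,320,260,5,'pics/s8.png')
crop(ctrl().get_image('wrist')[:,:,::-1],0,200,512,384,1,'pics/w8.png')"
```

```text
[-0.28434531  0.28526126 -1.37756286]
grasp now [ 0.5166 -0.0593  0.0477] jawyaw 97.6 toolz [ 0.006 -0.002 -1.   ]
shift cm (in current tool axes) [-8.15  0.14  0.26] | in target axes [-8.15  0.09  0.22] turn deg [-0.17  0.3  -0.31]
```

View pics/s8.png

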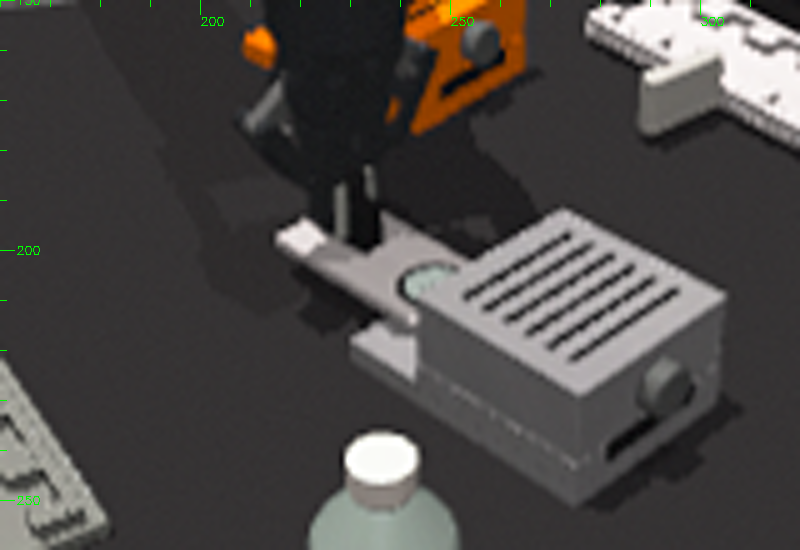

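Request:
{"op": "jog_arm", "data": {"steps": [[[-0.3,0.1,0.2],[-0.2,0.3,-0.3]],[[-1,0,0],[0,0,0]],[[-1,0,0],[0,0,0]],[[-0.5,0,0],[0,0,0]]]}}

```text
t: 13.75
tool_pos: [0.5442, -0.0537, 0.2003]
tool_rot: [0.216, -3.133, -0.001]
contact_force: [-0.7, -0.1, -1.8]
opening: 0.0123
```

```bash
python3 -c "
from h import *
print(ctrl().get_obs()['contact_force'])
go(.6335-.0375*.9905,-.0417-.0375*.137,.0455,97.9)"
```

```text
[-0.70372047 -0.09325095 -1.7708716 ]
grasp now [ 0.544  -0.0536  0.0453] jawyaw 97.9 toolz [-0.002  0.001 -1.   ]
shift cm (in current tool axes) [-5.26 -0.04 -0.02] | in target axes [-5.26 -0.04 -0.02] turn deg [ 0.06 -0.08  0.  ]
```

Front edge is ~18 mm in the slot without force. Continue.

Request:
{"op": "jog_arm", "data": {"steps": [[[-1,0,0],[0,0,0]],[[-1,0,0],[0,0,0]],[[-1,0,0],[0,0,0]],[[-0.8,0,0],[0,0,0]]]}}

```text
t: 14.15
tool_pos: [0.5854, -0.048, 0.2001]
tool_rot: [0.217, -3.133, -0.001]
contact_force: [-0.2, 0.2, -1.4]
opening: 0.0125
```

```bash
python3 -c "
from h import *
print(ctrl().get_obs()['contact_force'])
go(.6335-.0375*.9905,-.0417-.0375*.137,.0455,97.9)"
```

```text
[-0.21792107  0.24579449 -1.44141783]
grasp now [ 0.5852 -0.0478  0.0451] jawyaw 97.9 toolz [-0.001  0.001 -1.   ]
shift cm (in current tool axes) [-1.1  -0.04 -0.04] | in target axes [-1.1  -0.04 -0.04] turn deg [ 0.06 -0.08  0.01]
```

Request:
{"op": "jog_arm", "data": {"steps": [[[-0.8,0,0.1],[0,0,0]],[[-0.4,0,0.1],[0,0,0]],[[-0.4,0,0],[0,0,0]],[[-0.4,0,0],[0,0,0]]]}}

```text
t: 14.55
tool_pos: [0.6017, -0.0459, 0.1973]
tool_rot: [0.217, -3.096, -0.001]
contact_force: [-19.8, -2.5, 14.2]
opening: 0.0124
```

```bash
python3 -c "
from h import *
print(ctrl().get_obs()['contact_force'])
go(.6335-.0375*.9905,-.0417-.0375*.137,.0425,97.9)"
```

```text
[-19.83261401  -2.54625717  14.18875489]
grasp now [ 0.5958 -0.0462  0.0424] jawyaw 98.0 toolz [-0.038 -0.002 -0.999]
shift cm (in current tool axes) [ 0.54 -0.02 -0.  ] | in target axes [ 0.54 -0.02 -0.02] turn deg [ 0.19 -2.17  0.11]
```

Request:
{"op": "jog_arm", "data": {"steps": [[[0.4,0,0],[0,-1.5,0]],[[0,0,0],[0,0,0]]]}}

```text
t: 14.75
tool_pos: [0.5976, -0.0467, 0.1977]
tool_rot: [0.218, -3.119, -0.004]
contact_force: [0.4, -0.2, -1.7]
opening: 0.0126
```

```bash
python3 -c "
from h import *
print(ctrl().get_obs()['contact_force'])
go(.6335-.0375*.9905,-.0417-.0375*.137,.0425,97.9)"
```

```text
[ 0.42782866 -0.16446364 -1.73632423]
grasp now [ 0.5953 -0.0464  0.0427] jawyaw 98.0 toolz [-0.015  0.002 -1.   ]
shift cm (in current tool axes) [ 0.12 -0.    0.02] | in target axes [ 0.12 -0.    0.02] turn deg [ 0.21 -0.84  0.09]
```

Request:
{"op": "jog_arm", "data": {"steps": [[[0,0,0],[0,-0.8,0]],[[-0.3,0,0.05],[0,0,0]],[[-0.2,0,0],[0,0,0]]]}}

```text
t: 15.05
tool_pos: [0.5993, -0.0466, 0.1975]
tool_rot: [0.219, -3.11, -0.005]
contact_force: [-5.0, -0.7, 1.3]
opening: 0.0124
```

Request:
{"op": "jog_arm", "data": {"steps": [[[-0.1,0,0],[0,0,0]],[[0,0,0],[0,0,0]],[[0,0,0],[0,0,0]],[[0,0,0],[0,0,0]]], "fingers": -0.3}}

```text
t: 15.45
tool_pos: [0.6018, -0.0464, 0.1981]
tool_rot: [0.219, -3.114, -0.004]
contact_force: [0.1, -0.2, -0.1]
opening: 0.0298
```

Request:
{"op": "jog_arm", "data": {"steps": [[[0,0,-2],[0,0,0]],[[0,0,-3],[0,0,0]],[[2,0,-4],[0,0,0]],[[4,0,-3],[0,0,0]],[[4,0,-2],[0,0,0]],[[0,0,0],[0,0,0]]]}}

```text
t: 16.05
tool_pos: [0.504, -0.0607, 0.3453]
tool_rot: [0.222, -3.115, -0.003]
contact_force: [-0.6, -0.3, -0.7]
opening: 0.03
```

```bash
python3 -c "
from h import *
print(ctrl().get_obs()['contact_force'])
go(.6335-.0375*.9905,-.0417-.0375*.137,.0425,97.9)
crop(ctrl().get_image('scene')[:,:,::-1],160,150,320,260,5,'pics/s9.png')
i=ctrl().camera_info('wrist')
cv2.imwrite('pics/w9.png',ctrl().get_image('wrist')[:,:,::-1])
c,s=np.cos(np.radians(7.9)),np.sin(np.radians(7.9))
f=lambda x,y,z:[.6335+x*c-y*s,-.0417+x*s+y*c,z]
print(proj(i,[f(-.065,-.03,.02),f(-.065,.03,.02),f(-.06,0,.048)]))"
```

```text
[-0.63898594 -0.34098251 -0.72426218]
grasp now [ 0.501  -0.0606  0.1903] jawyaw 98.1 toolz [-0.019  0.001 -1.   ]
shift cm (in current tool axes) [-9.62e+00  1.00e-02  1.46e+01] | in target axes [-9.34  0.1  14.78] turn deg [ 0.19 -1.07  0.24]
[[227.15466003 232.60843402]
 [282.39641077 232.6539701 ]
 [254.87519569 249.76599166]]
```

View pics/s9.png

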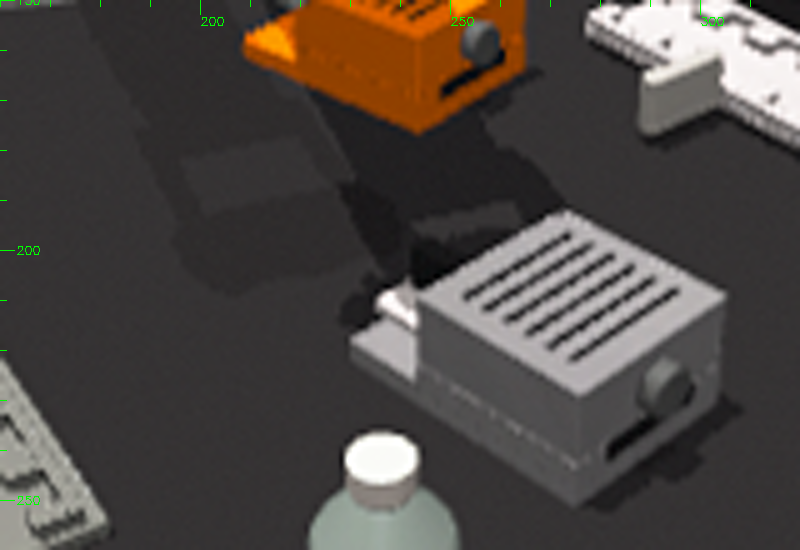

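View pics/w9.png

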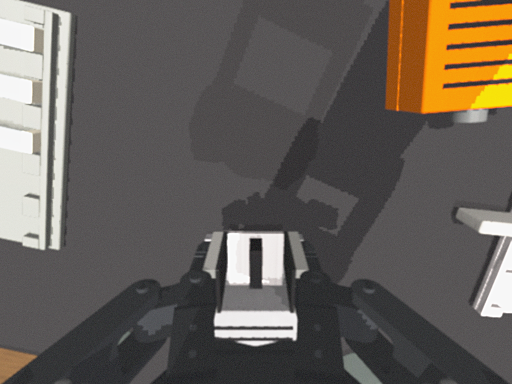

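Request:
{"op": "jog_arm", "data": {"steps": [[[0,-4.5,-1],[0,0,0]],[[0,-4.5,-1],[0,0,0]],[[0,-4.5,-1],[0,0,0]],[[0,-4,0],[0,0,0]],[[0,0,0],[0,0,8.5]],[[0,0,0],[0,0,8.5]],[[0,0,0],[0,0,8.5]],[[0,0,0],[0,0,8.5]]], "fingers": -0.15}}

```text
t: 16.95
tool_pos: [0.5394, -0.2416, 0.3563]
tool_rot: [-0.694, -3.025, -0.006]
contact_force: [0.2, 0.0, 0.2]
opening: 0.036
```

Request:
{"op": "jog_arm", "data": {"steps": [[[0,0,0],[0,0,8.5]],[[0,0,0],[0,0,8.5]],[[0,0,0],[0,0,8.5]],[[0,0,0],[0,0,8.5]],[[0,0,0],[0,0,8.5]],[[0,0,0],[0,0,8.5]],[[0,0,0],[0,0,8.5]],[[0,0,0],[0,0,8.5]]]}}

```text
t: 17.75
tool_pos: [0.5471, -0.2423, 0.3357]
tool_rot: [-2.265, -2.091, 0.036]
contact_force: [0.4, -0.2, -0.2]
opening: 0.0363
```

```bash
python3 -c "
from h import *
go(.4028,-.304,.12,-4.5)
i=ctrl().camera_info('wrist');import json
json.dump({k:np.array(v).tolist() for k,v in i.items()},open('w10.json','w'))
im=ctrl().get_image('wrist')[:,:,::-1]
cv2.imwrite('pics/w10.png',im)
cv2.imwrite('pics/t10.png',ctrl().get_image('top')[:,:,::-1])
print(proj(i,[[.4954,-.3111,.03],[.4489,-.3081,.03],[.4028,-.3032,.03]]))"
```

```text
grasp now [ 0.5383 -0.2381  0.181 ] jawyaw -4.5 toolz [-0.057  0.027 -0.998]
shift cm (in current tool axes) [ -7.45 -13.52   6.71] | in target axes [ -7.29 -13.9    6.07] turn deg [-3.37 -1.28 -0.07]
[[227.9085496  248.3653841 ]
 [184.00234157 247.6499469 ]
 [141.02119944 245.29701868]]
```

View pics/w10.png

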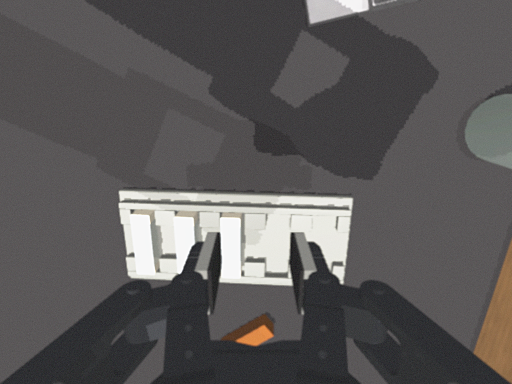

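Request:
{"op": "jog_arm", "data": {"steps": [[[-2.4,-4.6,1.5],[-1.7,-0.6,0]],[[-2.4,-4.6,2],[-1.7,-0.6,0]],[[-2.4,-4.0,2],[0,0,0]],[[0,0,0],[0,0,0]]]}}

```text
t: 18.25
tool_pos: [0.4147, -0.3029, 0.28]
tool_rot: [-2.277, -2.16, -0.004]
contact_force: [-0.5, 0.4, 0.9]
opening: 0.0362
```

```bash
python3 -c "
from h import *
go(.404,-.304,.031,-4.5)
i=ctrl().camera_info('wrist')
im=ctrl().get_image('wrist')[:,:,::-1]
cv2.imwrite('pics/w11.png',im)
print(proj(i,[[.4954,-.3111,.03],[.4489,-.3081,.03],[.4028,-.3032,.03]]))"
```

```text
grasp now [ 0.4147 -0.3023  0.125 ] jawyaw -3.0 toolz [-0.     0.004 -1.   ]
shift cm (in current tool axes) [-0.2  -1.06  9.4 ] | in target axes [-0.19 -1.06  9.4 ] turn deg [-0.02 -0.23  1.48]
[[357.67074704 201.54041794]
 [298.53959158 200.96827962]
 [239.50820712 198.08629823]]
```

View pics/w11.png

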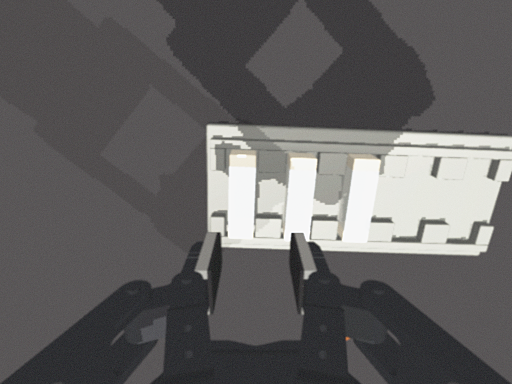

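```bash
python3 -c "
from h import *
i=ctrl().camera_info('wrist')
print(np.round(atz(i,[(243,203),(301.5,204.5),(361.5,205)],.03),4))
im=cv2.imread('pics/w11.png');crop(im,205,115,400,260,4,'pics/w11c.png')"
```

```text
[[ 0.4077 -0.3083  0.03  ]
 [ 0.4541 -0.3121  0.03  ]
 [ 0.5019 -0.3151  0.03  ]]
```

View pics/w11c.png

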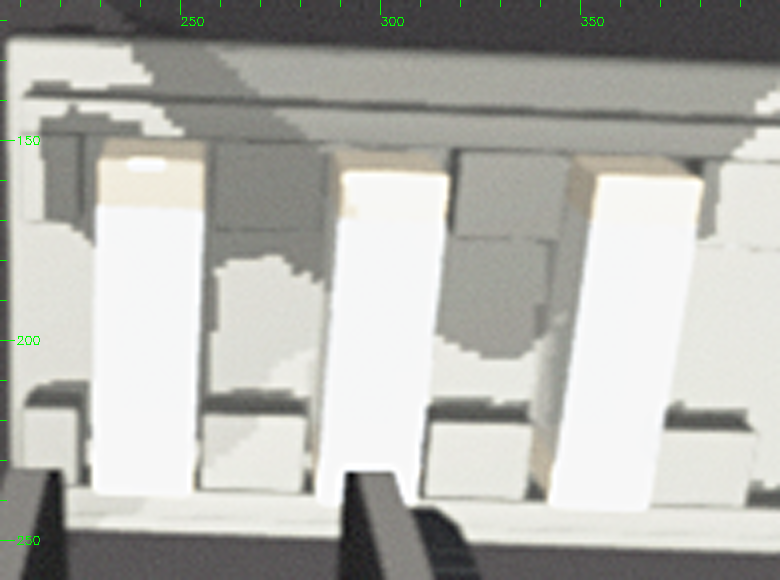

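```bash
python3 -c "
from h import *
i=ctrl().camera_info('wrist')
for q in ([(229.5,155),(256,155),(254,238),(227.5,238)],[(290.5,158),(317,158),(309.5,238),(284,240)],[(353,159),(380,160),(368,241),(342,240)]):
  P=atz(i,q,.03);a=(P[0]+P[1]-P[2]-P[3])/2
  print(np.round(P.mean(0),4),np.linalg.norm(a),np.degrees(np.arctan2(a[1],a[0])),np.linalg.norm(P[0]-P[1]))
go(.406,-.304,.031,-4.5)
"
```

```text
[ 0.407  -0.3044  0.03  ] 0.06989092046770243 84.854725633842 0.019920205339283247
[ 0.453  -0.3085  0.03  ] 0.06857138097178499 85.0472370890324 0.02003418956571616
[ 0.501  -0.3124  0.03  ] 0.0689400770312637 85.74718749433431 0.020681874028087344
grasp now [ 0.417  -0.3023  0.1267] jawyaw -3.0 toolz [ 0.003  0.003 -1.   ]
shift cm (in current tool axes) [-0.21 -1.07  9.57] | in target axes [-0.21 -1.04  9.57] turn deg [ 0.16 -0.17  1.51]
```

Request:
{"op": "jog_arm", "data": {"steps": [[[-0.2,-1.0,2.5],[0,0,1.6]],[[0,-0.1,3],[0,0,0.2]],[[0,0,2.5],[0,0,0]],[[0,0,0],[0,0,0]]]}}

```text
t: 18.7
tool_pos: [0.411, -0.3066, 0.2034]
tool_rot: [2.293, 2.131, 0.008]
contact_force: [0.0, 0.5, 0.0]
opening: 0.0362
```

```bash
python3 -c "
from h import *
go(.406,-.304,.031,-4.8)"
```

```text
grasp now [ 0.4128 -0.3073  0.0485] jawyaw -4.2 toolz [ 0.012 -0.005 -1.   ]
shift cm (in current tool axes) [ 0.23 -0.54  1.74] | in target axes [ 0.21 -0.52  1.74] turn deg [0.69 0.21 0.62]
```

Request:
{"op": "jog_arm", "data": {"steps": [[[0.2,-0.6,0.5],[0.7,0.2,0.6]],[[0,-0.2,0.7],[0,0,0]],[[0,0,0.3],[0,0,0]],[[0,0,0],[0,0,0]]]}}

```text
t: 19.1
tool_pos: [0.4056, -0.3037, 0.1887]
tool_rot: [2.306, 2.133, 0.001]
contact_force: [-0.1, 0.4, -0.2]
opening: 0.0366
```

```bash
python3 -c "
from h import *
go(.406,-.304,.031,-4.8);print(ctrl().get_obs()['contact_force'])
cv2.imwrite('pics/w12.png',ctrl().get_image('wrist')[:,:,::-1])"
```

```text
grasp now [ 0.4057 -0.3037  0.0337] jawyaw -4.5 toolz [ 0.001 -0.    -1.   ]
shift cm (in current tool axes) [-0.03  0.04  0.27] | in target axes [-0.03  0.04  0.27] turn deg [0.05 0.01 0.33]
[-0.1284036   0.40090866 -0.22389581]
```

View pics/w12.png

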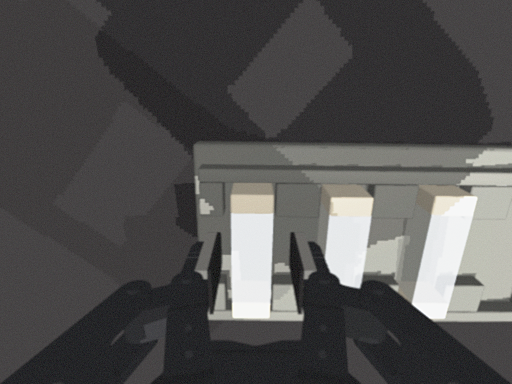

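Request:
{"op": "jog_arm", "data": {"steps": [[[0,0,0.25],[0,0,0]],[[0,0,0],[0,0,0]],[[0,0,0],[0,0,0]],[[0,0,0],[0,0,0]]], "fingers": -1, "grip_force": 40}}

```text
t: 19.55
tool_pos: [0.4052, -0.3039, 0.1867]
tool_rot: [2.306, 2.133, -0.001]
contact_force: [-0.1, 0.6, -0.6]
opening: 0.0193
```

```bash
python3 -c "
from h import *
go(.406,-.304,.031,-4.8);print(ctrl().get_obs()['contact_force'],ctrl().get_obs()['opening'])"
```

```text
grasp now [ 0.4052 -0.304   0.0317] jawyaw -4.5 toolz [-0.    -0.001 -1.   ]
shift cm (in current tool axes) [-0.01  0.08  0.07] | in target axes [-0.01  0.08  0.07] turn deg [-0.01  0.05  0.33]
[-0.09385162  0.56602022 -0.58246184] 0.019277050179727348
```

```bash
python3 -c "
from h import *
im=cv2.imread('pics/t10.png');crop(im,60,135,190,265,6,'pics/t10c.png')"
```

```text
(no output)
```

View pics/t10c.png

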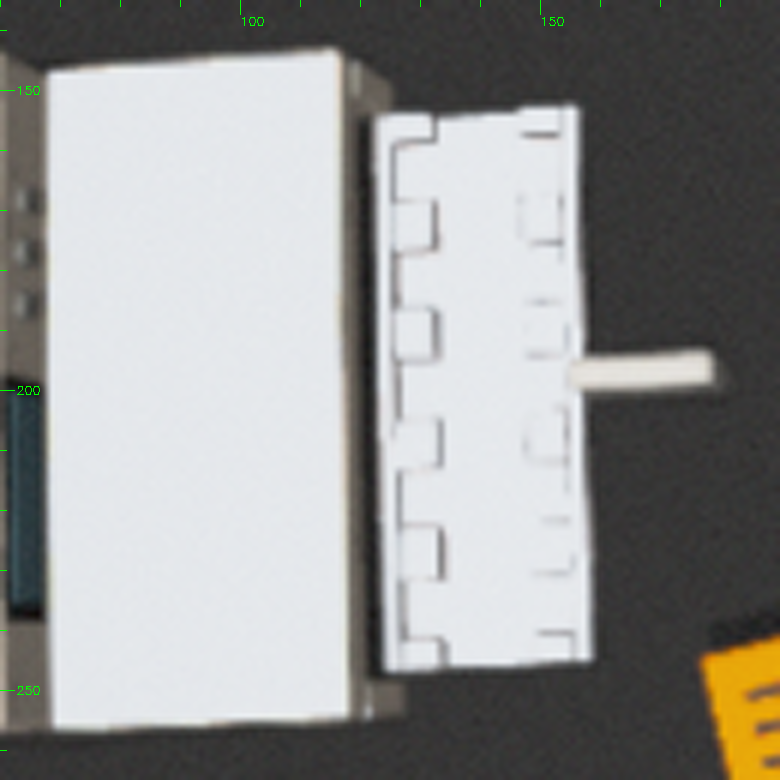

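Request:
{"op": "jog_arm", "data": {"steps": [[[0,0,-1],[0,0,0]],[[0,0,-3],[0,0,0]],[[0,0,-4],[0,0,0]],[[0,0,-4],[0,0,0]],[[0,0,-3],[0,0,0]],[[4,1,0],[0,0,0]],[[4.5,1,0],[0,0,0]],[[4.5,1,0],[0,0,0]]]}}

```text
t: 20.35
tool_pos: [0.4462, -0.177, 0.3507]
tool_rot: [2.307, 2.113, 0.008]
contact_force: [1.5, -0.2, 0.2]
opening: 0.0189
```

```bash
python3 -c "
from h import *
i=ctrl().camera_info('top')
L=[(125.5,163.5),(125.8,181.3),(126.3,199.8),(126.8,217.7),(127.2,236.3)]
Rr=[(153.7,162),(154,180.5),(154.6,199),(155,217),(155.8,235.7)]
a=atz(i,L,.024);b=atz(i,Rr,.024)
print(np.round((a+b)/2,4)[:,:2],np.linalg.norm(a-b,axis=1))
print(atz(i,[(178.5,196.3)],.048))
d=(a+b)/2;d=d[0]-d[4];print(np.linalg.norm(d)/4,np.degrees(np.arctan2(d[1],d[0])))
go(.513,.26,.2,1.6)"
```

```text
[[0.6107 0.2764]
 [0.5626 0.2752]
 [0.514  0.2735]
 [0.4673 0.2722]
 [0.4191 0.2707]] [0.07569605 0.07527021 0.07514166 0.07454455 0.07529534]
[[0.51714634 0.16882783 0.048     ]]
0.04793238464975983 1.7002049539345159
grasp now [ 0.4481 -0.1779  0.1958] jawyaw -5.0 toolz [ 0.012 -0.006 -1.   ]
shift cm (in current tool axes) [44.11  2.83 -0.61] | in target axes [43.5   7.9  -0.43] turn deg [ 0.71  0.33 -6.62]
```

Request:
{"op": "jog_arm", "data": {"steps": [[[4.7,-0.2,0],[0,0,-3.3]],[[4.7,-0.2,0],[0,0,-3.3]],[[4.7,-0.2,0],[0,0,0]],[[4.7,-0.2,0],[0,0,0]],[[4.7,-0.2,0],[0,0,0]],[[4.7,-0.2,0],[0,0,0]],[[4.7,-0.2,0],[0,0,0]],[[4,0,0],[0,0,0]]]}}

```text
t: 21.15
tool_pos: [0.4266, 0.2071, 0.3587]
tool_rot: [2.166, 2.237, 0.034]
contact_force: [0.8, -0.7, -0.4]
opening: 0.0193
```

```bash
python3 -c "
from h import *
print(ctrl().get_obs()['opening'])
go(.4191,.2707,.1,1.7)"
```

```text
0.01929215225134331
grasp now [0.432  0.2065 0.2038] jawyaw 1.9 toolz [ 0.035 -0.004 -0.999]
shift cm (in current tool axes) [ 6.43 -0.9  10.31] | in target axes [ 6.38 -0.56 10.37] turn deg [1.99 0.26 0.15]
```

Request:
{"op": "jog_arm", "data": {"steps": [[[3.2,-0.5,2],[1,0.2,0]],[[3,-0.5,3],[1,0.2,0]],[[0,0,3],[0,0,0]],[[0,0,1],[0,0,0]],[[0,0,0],[0,0,0]]]}}

```text
t: 21.65
tool_pos: [0.4148, 0.278, 0.273]
tool_rot: [2.174, 2.268, 0.023]
contact_force: [-0.6, 0.1, -0.4]
opening: 0.0191
```

```bash
python3 -c "
from h import *
print(ctrl().get_obs()['opening'])
go(.4191,.2707,.06,1.7)
i=ctrl().camera_info('wrist')
cv2.imwrite('pics/w13.png',ctrl().get_image('wrist')[:,:,::-1])
B=np.array([[.6107,.2764],[.5626,.2752],[.514,.2735],[.4673,.2722],[.4191,.2707]])
print(np.round(proj(i,np.c_[B,np.full(5,.014)]),1))"
```

```text
0.019079873687336203
grasp now [0.4164 0.2797 0.1181] jawyaw 2.4 toolz [ 0.01  0.01 -1.  ]
shift cm (in current tool axes) [-0.81  0.34  5.8 ] | in target axes [-0.75  0.41  5.8 ] turn deg [ 0.6  -0.58  0.74]
[[485.5 204.8]
 [429.1 204.2]
 [371.1 204.2]
 [314.8 203.7]
 [256.2 203.4]]
```

View pics/w13.png

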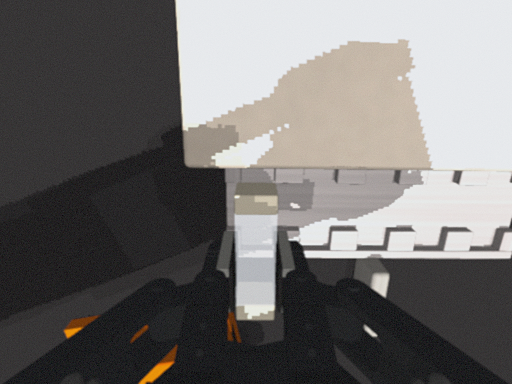

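Request:
{"op": "jog_arm", "data": {"steps": [[[-0.8,0.3,1.5],[0.6,-0.6,0.7]],[[0,0,2],[0,0,0]],[[0,0,1.5],[0,0,0]],[[0,0,0],[0,0,0]]]}}

```text
t: 22.1
tool_pos: [0.4226, 0.2675, 0.2272]
tool_rot: [2.191, 2.243, 0.014]
contact_force: [-0.2, -1.0, -0.9]
opening: 0.0193
```

```bash
python3 -c "
from h import *
go(.4191,.2707,.037,1.7)
i=ctrl().camera_info('wrist')
cv2.imwrite('pics/w14.png',ctrl().get_image('wrist')[:,:,::-1])
B=np.array([[.6107,.2764],[.5626,.2752],[.514,.2735],[.4673,.2722],[.4191,.2707]])
print(np.round(proj(i,np.c_[B,np.full(5,.014)]),1))"
```

```text
grasp now [0.4242 0.2678 0.0722] jawyaw 1.3 toolz [ 0.01   0.002 -1.   ]
shift cm (in current tool axes) [ 0.32 -0.38  3.52] | in target axes [ 0.33 -0.34  3.52] turn deg [ 0.59 -0.11 -0.36]
[[530.4 207.7]
 [460.8 208.3]
 [388.9 209.5]
 [318.9 210.3]
 [246.1 211.2]]
```

View pics/w14.png

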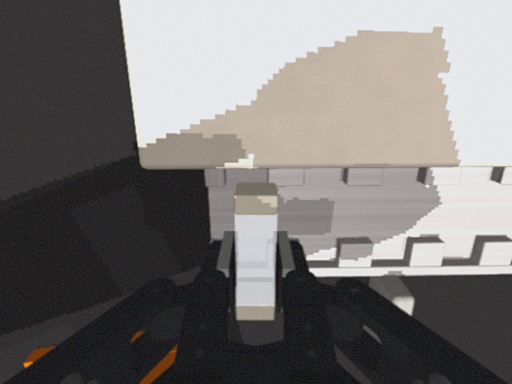

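Request:
{"op": "jog_arm", "data": {"steps": [[[0.3,-0.4,1.2],[0.6,-0.1,-0.4]],[[0,-0.1,0.8],[0,0,0]],[[0,0,0.3],[0,0,0]]]}}

```text
t: 22.45
tool_pos: [0.4197, 0.2705, 0.207]
tool_rot: [2.187, 2.252, 0.01]
contact_force: [0.2, -0.2, -0.9]
opening: 0.0188
```

```bash
python3 -c "
from h import *
go(.4195,.2707,.036,1.7)
i=ctrl().camera_info('wrist')
cv2.imwrite('pics/w15.png',ctrl().get_image('wrist')[:,:,::-1])"
```

```text
grasp now [0.4206 0.271  0.052 ] jawyaw 1.7 toolz [ 0.006  0.003 -1.   ]
shift cm (in current tool axes) [ 0.01 -0.03  1.6 ] | in target axes [ 0.02 -0.02  1.6 ] turn deg [ 0.36 -0.16 -0.04]
```

View pics/w15.png

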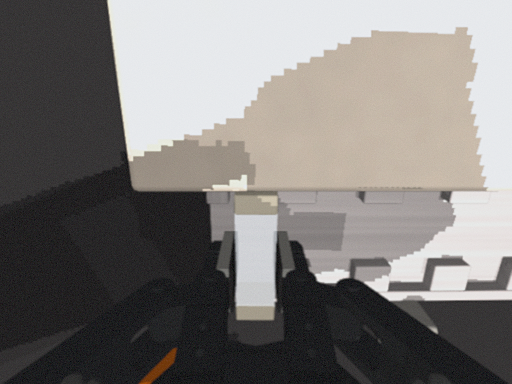

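Request:
{"op": "jog_arm", "data": {"steps": [[[0,-0.1,0.7],[0.3,-0.1,0]],[[0,0,0.5],[0,0,0]],[[0,0,0.2],[0,0,0]],[[0,0,0],[0,0,0]]]}}

```text
t: 22.9
tool_pos: [0.4185, 0.2707, 0.1916]
tool_rot: [-2.188, -2.254, -0.001]
contact_force: [-0.5, 0.6, -1.4]
opening: 0.0192
```

```bash
python3 -c "
from h import *
print(ctrl().get_obs()['contact_force'])
go(.4195,.2707,.036,1.7)
i=ctrl().camera_info('wrist')
cv2.imwrite('pics/w16.png',ctrl().get_image('wrist')[:,:,::-1])"
```

```text
[-0.48742551  0.6003839  -1.35884321]
grasp now [0.4185 0.2708 0.0366] jawyaw 1.7 toolz [ 0.     0.001 -1.   ]
shift cm (in current tool axes) [-0.    0.1   0.06] | in target axes [-0.    0.1   0.06] turn deg [ 0.01 -0.04 -0.01]
```

View pics/w16.png

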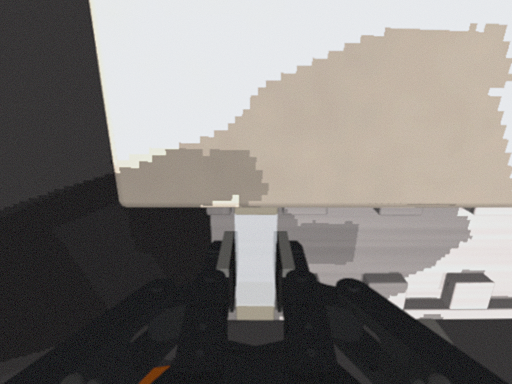

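Request:
{"op": "jog_arm", "data": {"steps": [[[0,0,0],[0,0,0]],[[0,0,0],[0,0,0]],[[0,0,0],[0,0,0]]], "fingers": -0.2}}

```text
t: 23.25
tool_pos: [0.4191, 0.271, 0.1927]
tool_rot: [2.188, 2.254, 0.004]
contact_force: [-0.3, 0.4, -0.1]
opening: 0.0339
```

Request:
{"op": "jog_arm", "data": {"steps": [[[0,0,-2],[0,0,0]],[[0,0,-3],[0,0,0]],[[0,0,-3],[0,0,0]],[[-2,0,-3],[0,0,0]],[[-4,0,-2],[0,0,0]],[[0,0,0],[0,0,0]]]}}

```text
t: 23.85
tool_pos: [0.4204, 0.2094, 0.3284]
tool_rot: [2.184, 2.255, 0.003]
contact_force: [-0.1, -0.2, 0.9]
opening: 0.0339
```

```bash
python3 -c "
from h import *
go(.4515,-.308,.15,-4.8)
i=ctrl().camera_info('wrist')
crop(ctrl().get_image('wrist')[:,:,::-1],150,0,512,300,2,'pics/w17.png')
c=atz(i,[(255,130)],.034);print(c)"
```

```text
grasp now [0.4209 0.2095 0.1734] jawyaw 1.8 toolz [ 0.003  0.    -1.   ]
shift cm (in current tool axes) [-51.82   1.43   2.34] | in target axes [-51.3    7.42   2.34] turn deg [ 0.16 -0.01  6.64]
[[0.42020565 0.25404895 0.034     ]]
```

View pics/w17.png

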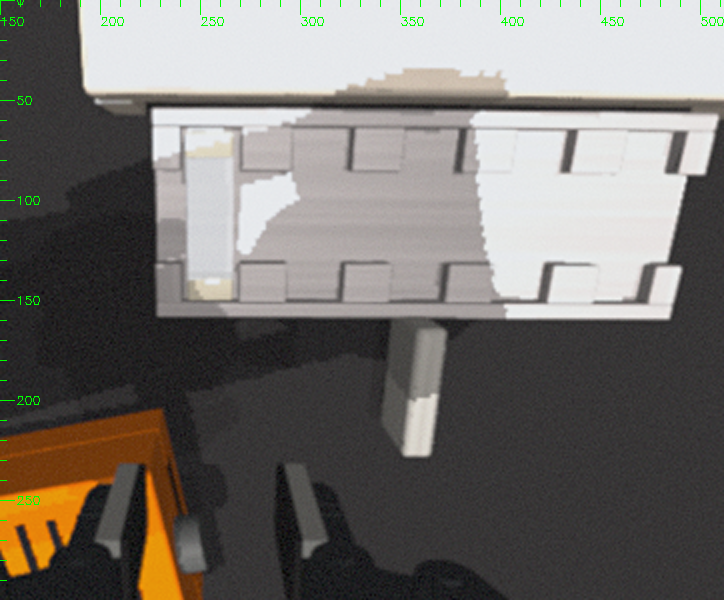

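Request:
{"op": "jog_arm", "data": {"steps": [[[-4.7,0.6,0],[0,0,3.3]],[[-4.7,0.6,0],[0,0,3.3]],[[-4.7,0.7,0],[0,0,0]],[[-4.7,0.7,0],[0,0,0]],[[-4.7,0.7,0],[0,0,0]],[[-4.7,0.7,0],[0,0,0]],[[-4.7,0.7,0],[0,0,0]],[[-4.7,0.7,0],[0,0,0]]], "fingers": -0.17}}

```text
t: 24.7
tool_pos: [0.4523, -0.1715, 0.3209]
tool_rot: [-2.292, -2.139, -0.007]
contact_force: [1.5, -0.5, 0.2]
opening: 0.0355
```

```bash
python3 -c "
from h import *
go(.4515,-.308,.12,-4.8)"
```

```text
grasp now [ 0.4521 -0.1703  0.1659] jawyaw -4.0 toolz [-0.001  0.008 -1.   ]
shift cm (in current tool axes) [-13.66   0.88   4.48] | in target axes [-13.61   1.07   4.59] turn deg [-0.09 -0.45  0.84]
```

Request:
{"op": "jog_arm", "data": {"steps": [[[-4.5,0.3,1],[0,-0.4,0.8]],[[-4.5,0.3,1],[0,0,0]],[[-4,0.3,2],[0,0,0]],[[0,0,1],[0,0,0]],[[0,0,0],[0,0,0]]]}}

```text
t: 25.2
tool_pos: [0.4514, -0.3099, 0.2645]
tool_rot: [-2.314, -2.117, -0.002]
contact_force: [0.1, 1.1, -0.7]
opening: 0.0352
```

```bash
python3 -c "
from h import *
go(.4515,-.308,.05,-4.8)"
```

```text
grasp now [ 0.4509 -0.3092  0.1095] jawyaw -5.1 toolz [-0.003  0.005 -1.   ]
shift cm (in current tool axes) [0.17 0.01 5.95] | in target axes [ 0.19 -0.01  5.95] turn deg [-0.19 -0.25 -0.27]
```

Request:
{"op": "jog_arm", "data": {"steps": [[[0.1,0,2],[-0.2,-0.2,-0.3]],[[0,0,2],[0,0,0]],[[0,0,1.5],[0,0,0]],[[0,0,0],[0,0,0]]]}}

```text
t: 25.6
tool_pos: [0.4533, -0.3044, 0.2077]
tool_rot: [-2.305, -2.132, -0.003]
contact_force: [-1.0, -0.1, -1.0]
opening: 0.0353
```

```bash
python3 -c "
from h import *
go(.4515,-.308,.031,-4.8)
cv2.imwrite('pics/w18.png',ctrl().get_image('wrist')[:,:,::-1])"
```

```text
grasp now [ 0.4533 -0.304   0.0527] jawyaw -4.5 toolz [ 0.     0.003 -1.   ]
shift cm (in current tool axes) [-0.38 -0.15  2.17] | in target axes [-0.38 -0.15  2.17] turn deg [ 0.02 -0.15  0.34]
```

View pics/w18.png

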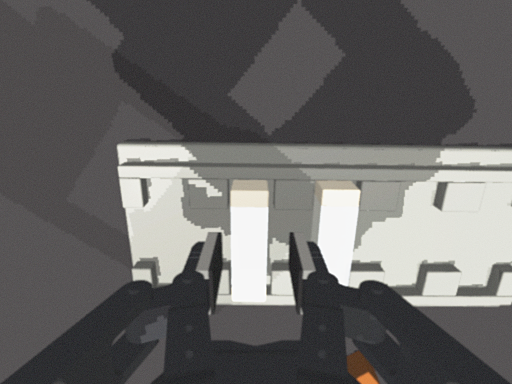

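Request:
{"op": "jog_arm", "data": {"steps": [[[-0.4,-0.2,1],[0,0,0.3]],[[0,-0.1,0.8],[0,0,0]],[[0,0,0.4],[0,0,0]],[[0,0,0],[0,0,0]]]}}

```text
t: 26.05
tool_pos: [0.4516, -0.3088, 0.1882]
tool_rot: [2.307, 2.125, 0.005]
contact_force: [0.8, 0.3, -0.1]
opening: 0.0353
```

```bash
python3 -c "
from h import *
go(.4515,-.308,.031,-4.8)
print(ctrl().get_obs()['contact_force'])"
```

```text
grasp now [ 0.4525 -0.3091  0.0332] jawyaw -4.7 toolz [ 0.006 -0.002 -1.   ]
shift cm (in current tool axes) [ 0.08 -0.01  0.22] | in target axes [ 0.07 -0.01  0.22] turn deg [0.35 0.09 0.09]
[ 0.79419483  0.34087859 -0.0697447 ]
```

Request:
{"op": "jog_arm", "data": {"steps": [[[0.1,0,0.2],[0.3,0.1,0]],[[0,0,0],[0,0,0]],[[0,0,0],[0,0,0]],[[0,0,0],[0,0,0]]], "fingers": -1, "grip_force": 40}}

```text
t: 26.45
tool_pos: [0.4521, -0.3083, 0.1872]
tool_rot: [2.31, 2.126, 0.001]
contact_force: [0.1, 0.1, -0.0]
opening: 0.0189
```

```bash
python3 -c "
from h import *
go(.4515,-.308,.031,-4.8);o=ctrl().get_obs()
print(o['contact_force'],o['opening'])"
```

```text
grasp now [ 0.4524 -0.3084  0.0322] jawyaw -4.7 toolz [ 0.002 -0.001 -1.   ]
shift cm (in current tool axes) [ 0.02 -0.06  0.12] | in target axes [ 0.02 -0.06  0.12] turn deg [0.11 0.05 0.07]
[ 0.08511805  0.12488443 -0.03619914] 0.0189109526878994
```

Request:
{"op": "jog_arm", "data": {"steps": [[[0,0,-1],[0,0,0]],[[0,0,-3],[0,0,0]],[[0,0,-4],[0,0,0]],[[0,0,-4],[0,0,0]],[[0,0,-2],[0,0,0]],[[4,0,0],[0,0,-2]],[[4.7,0,0],[0,0,-2]],[[4.7,0,0],[0,0,-2.4]]]}}

```text
t: 27.25
tool_pos: [0.4577, -0.1749, 0.3392]
tool_rot: [2.189, 2.242, 0.003]
contact_force: [1.1, 0.7, -0.5]
opening: 0.0187
```

```bash
python3 -c "
from h import *
go(.5145,.2735,.17,1.7);o=ctrl().get_obs()
print(o['contact_force'],o['opening'])"
```

```text
grasp now [ 0.4587 -0.1756  0.1842] jawyaw 1.4 toolz [ 0.007 -0.004 -1.   ]
shift cm (in current tool axes) [44.7   6.74  1.27] | in target axes [44.65  7.01  1.42] turn deg [ 0.38  0.24 -0.33]
[ 1.06859675  0.73305121 -0.53397842] 0.018698283916917188
```

Request:
{"op": "jog_arm", "data": {"steps": [[[4.8,0.8,0],[0,0,0]],[[4.8,0.8,0],[0,0,0]],[[4.8,0.8,0],[0,0,0]],[[4.8,0.8,0],[0,0,0]],[[4.8,0.8,0],[0,0,0]],[[4.8,0.8,0],[0,0,0]],[[4.8,0.8,0],[0,0,0]],[[4,0.6,0],[0,0,0]]]}}

```text
t: 28.05
tool_pos: [0.508, 0.2154, 0.3468]
tool_rot: [2.183, 2.233, 0.017]
contact_force: [0.3, -0.9, -1.1]
opening: 0.0191
```

```bash
python3 -c "
from h import *
print(ctrl().get_obs()['opening'])
go(.5145,.2735,.1,1.7)"
```

```text
0.019132763376803252
grasp now [0.5113 0.2146 0.1918] jawyaw 1.3 toolz [ 0.021 -0.005 -1.   ]
shift cm (in current tool axes) [5.84 0.59 9.16] | in target axes [5.78 0.82 9.18] turn deg [ 1.18  0.34 -0.4 ]
```

Request:
{"op": "jog_arm", "data": {"steps": [[[3,0.4,2],[0.6,0.2,-0.2]],[[2.6,0.3,3],[0.6,0.1,-0.2]],[[0,0,3],[0,0,0]],[[0,0,1.5],[0,0,0]],[[0,0,0],[0,0,0]]]}}

```text
t: 28.55
tool_pos: [0.5147, 0.2805, 0.255]
tool_rot: [2.176, 2.262, 0.012]
contact_force: [-0.3, -0.1, -0.4]
opening: 0.0188
```

```bash
python3 -c "
from h import *
print(ctrl().get_obs()['opening'])
go(.5145,.2735,.055,1.7)"
```

```text
0.01881993838192102
grasp now [0.5159 0.2811 0.1   ] jawyaw 2.2 toolz [ 0.007  0.003 -1.   ]
shift cm (in current tool axes) [-0.72 -0.08  4.5 ] | in target axes [-0.7  -0.04  4.5 ] turn deg [ 0.43 -0.18  0.53]
```

Request:
{"op": "jog_arm", "data": {"steps": [[[-0.7,0,1.5],[0.4,-0.2,0.5]],[[0,0,1.5],[0,0,0]],[[0,0,1],[0,0,0]],[[0,0,0],[0,0,0]]]}}

```text
t: 28.95
tool_pos: [0.5167, 0.2714, 0.2157]
tool_rot: [2.19, 2.248, 0.006]
contact_force: [-0.5, -0.9, -0.3]
opening: 0.0193
```

```bash
python3 -c "
from h import *
go(.5145,.2735,.0365,1.7)
i=ctrl().camera_info('wrist')
cv2.imwrite('pics/w19.png',ctrl().get_image('wrist')[:,:,::-1])
B=np.array([[.6107,.2764],[.5626,.2752],[.514,.2735],[.4673,.2722],[.4191,.2707]])
print(np.round(proj(i,np.c_[B,np.full(5,.014)]),1))"
```

```text
grasp now [0.5175 0.2715 0.0607] jawyaw 1.5 toolz [ 0.005  0.001 -1.   ]
shift cm (in current tool axes) [ 0.21 -0.23  2.42] | in target axes [ 0.22 -0.21  2.42] turn deg [ 0.28 -0.05 -0.19]
[[402.5 218.6]
 [326.3 218.8]
 [248.7 219.7]
 [174.  220. ]
 [ 97.3 220.5]]
```

View pics/w19.png

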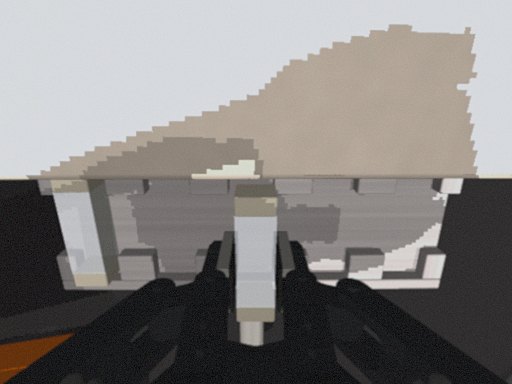

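Request:
{"op": "jog_arm", "data": {"steps": [[[0.2,-0.3,0.9],[0.3,0,-0.2]],[[0,-0.1,0.8],[0,0,0]],[[0,0,0.4],[0,0,0]],[[0,0,0.1],[0,0,0]]]}}

```text
t: 29.4
tool_pos: [0.5135, 0.2739, 0.1946]
tool_rot: [2.187, 2.254, 0.007]
contact_force: [-0.4, 0.1, -0.9]
opening: 0.0191
```

```bash
python3 -c "
from h import *
go(.5147,.2735,.0365,1.7);print(ctrl().get_obs()['contact_force'])"
```

```text
grasp now [0.5141 0.2742 0.0396] jawyaw 1.7 toolz [ 0.004  0.002 -1.   ]
shift cm (in current tool axes) [-0.04  0.11  0.31] | in target axes [-0.04  0.11  0.31] turn deg [ 0.2  -0.14  0.02]
[-0.3543047   0.05944209 -0.87124182]
```

Request:
{"op": "jog_arm", "data": {"steps": [[[0,0.1,0.2],[0.2,0,0]],[[0,0,0.1],[0,0,0]],[[0,0,0],[0,0,0]]]}}

```text
t: 29.7
tool_pos: [0.5147, 0.2741, 0.1914]
tool_rot: [-2.186, -2.254, -0.003]
contact_force: [-0.1, -0.1, -0.4]
opening: 0.0192
```

```bash
python3 -c "
from h import *
go(.5147,.2735,.0365,1.7);print(ctrl().get_obs()['contact_force'])"
```

```text
grasp now [0.5147 0.2745 0.0364] jawyaw 1.7 toolz [-0.     0.002 -1.   ]
shift cm (in current tool axes) [-0.06 -0.01 -0.01] | in target axes [-0.06 -0.01 -0.01] turn deg [ 0.   -0.14  0.04]
[-0.11855845 -0.061327   -0.41749715]
```

Request:
{"op": "jog_arm", "data": {"steps": [[[0,0,0],[0,0,0]],[[0,0,0],[0,0,0]],[[0,0,0],[0,0,0]]], "fingers": -0.2}}

```text
t: 30.0
tool_pos: [0.5152, 0.2743, 0.1923]
tool_rot: [-2.187, -2.254, -0.005]
contact_force: [1.0, -0.5, -0.2]
opening: 0.0343
```

Request:
{"op": "jog_arm", "data": {"steps": [[[0,0,-2],[0,0,0]],[[0,0,-3],[0,0,0]],[[0,0,-3],[0,0,0]],[[-2,0,-3],[0,0,0]],[[-4,0,-2],[0,0,0]],[[0,0,0],[0,0,0]]]}}

```text
t: 30.6
tool_pos: [0.5166, 0.2128, 0.327]
tool_rot: [-2.184, -2.258, -0.003]
contact_force: [0.1, 1.4, -0.3]
opening: 0.0339
```

```bash
python3 -c "
from h import *
go(.4985,-.312,.15,-4.8)
crop(ctrl().get_image('wrist')[:,:,::-1],50,0,450,300,2,'pics/w20.png')"
```

```text
grasp now [0.5167 0.213  0.172 ] jawyaw 1.9 toolz [ 0.001  0.001 -1.   ]
shift cm (in current tool axes) [-52.39  -3.54   2.13] | in target axes [-52.44   2.59   2.2 ] turn deg [ 0.05 -0.08  6.69]
```

View pics/w20.png

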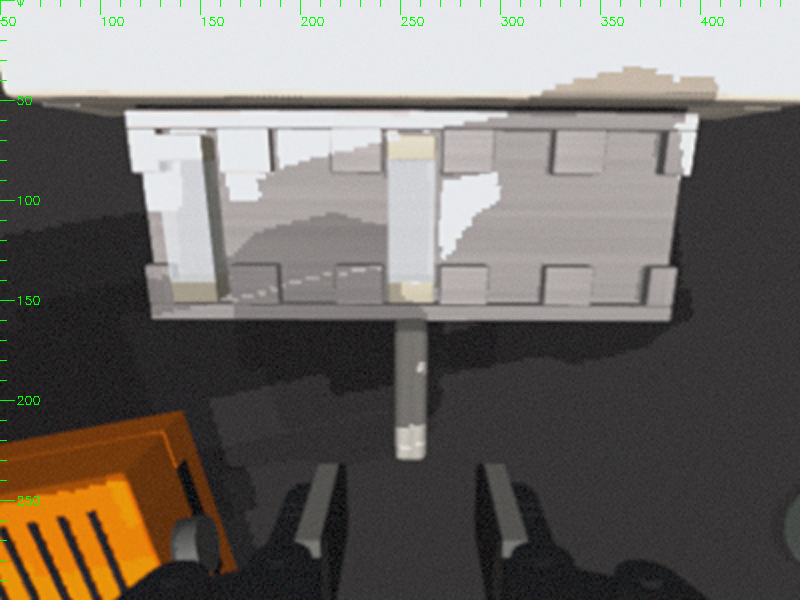

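Request:
{"op": "jog_arm", "data": {"steps": [[[-4.7,0.2,0],[0,0,3.3]],[[-4.7,0.2,0],[0,0,3.3]],[[-4.7,0.2,0],[0,0,0]],[[-4.7,0.2,0],[0,0,0]],[[-4.7,0.2,0],[0,0,0]],[[-4.7,0.2,0],[0,0,0]],[[-4.7,0.2,0],[0,0,0]],[[-4.7,0.2,0],[0,0,0]]], "fingers": -0.17}}

```text
t: 31.45
tool_pos: [0.5091, -0.165, 0.318]
tool_rot: [-2.29, -2.135, -0.004]
contact_force: [1.0, 0.3, -0.7]
opening: 0.0353
```

```bash
python3 -c "
from h import *
go(.4985,-.312,.12,-4.8)"
```

```text
grasp now [ 0.5082 -0.1635  0.163 ] jawyaw -4.0 toolz [-0.005  0.009 -1.   ]
shift cm (in current tool axes) [-14.78   0.     4.17] | in target axes [-14.74   0.18   4.3 ] turn deg [-0.35 -0.51  0.77]
```

Request:
{"op": "jog_arm", "data": {"steps": [[[-4.7,0,1],[-0.3,-0.4,0.8]],[[-4.7,0,1],[0,0,0]],[[-4.7,0,2],[0,0,0]],[[0,0,1],[0,0,0]],[[0,0,0],[0,0,0]]]}}

```text
t: 31.95
tool_pos: [0.4971, -0.3109, 0.2625]
tool_rot: [-2.314, -2.116, -0.003]
contact_force: [-0.8, 1.4, 0.3]
opening: 0.0353
```

```bash
python3 -c "
from h import *
go(.4985,-.312,.05,-4.8)"
```

```text
grasp now [ 0.4968 -0.3101  0.1076] jawyaw -5.1 toolz [-0.002  0.005 -1.   ]
shift cm (in current tool axes) [-0.13  0.16  5.75] | in target axes [-0.1   0.15  5.75] turn deg [-0.16 -0.3  -0.32]
```

Request:
{"op": "jog_arm", "data": {"steps": [[[-0.2,0.1,2],[-0.2,-0.2,-0.3]],[[-0.1,0,2],[0,0,0]],[[0,0,1.5],[0,0,0]],[[0,0,0],[0,0,0]]]}}

```text
t: 32.35
tool_pos: [0.4997, -0.3094, 0.2055]
tool_rot: [-2.306, -2.131, -0.005]
contact_force: [-1.1, 0.2, 0.2]
opening: 0.0353
```

```bash
python3 -c "
from h import *
go(.4985,-.312,.031,-4.8)
cv2.imwrite('pics/w21.png',ctrl().get_image('wrist')[:,:,::-1])"
```

```text
grasp now [ 0.4999 -0.3089  0.0505] jawyaw -4.5 toolz [ 0.001  0.003 -1.   ]
shift cm (in current tool axes) [-0.28 -0.11  1.94] | in target axes [-0.27 -0.1   1.95] turn deg [ 0.03 -0.2   0.28]
```

View pics/w21.png

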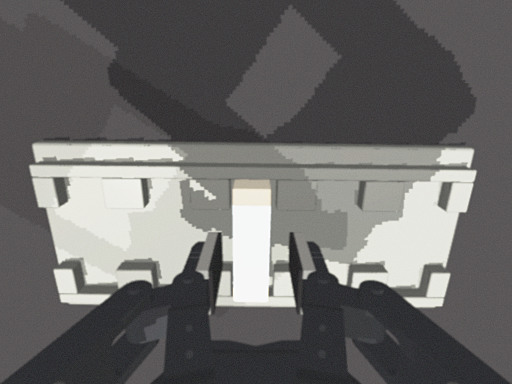

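Request:
{"op": "jog_arm", "data": {"steps": [[[-0.3,-0.2,0.9],[0,0,0.3]],[[0,0,0.7],[0,0,0]],[[0,0,0.4],[0,0,0]],[[0,0,0],[0,0,0]]]}}

```text
t: 32.8
tool_pos: [0.4993, -0.3124, 0.1883]
tool_rot: [2.308, 2.124, 0.007]
contact_force: [0.1, -0.5, 0.8]
opening: 0.0356
```

```bash
python3 -c "
from h import *
go(.4985,-.312,.031,-4.8)
print(ctrl().get_obs()['contact_force'])"
```

```text
grasp now [ 0.5003 -0.3125  0.0333] jawyaw -4.7 toolz [ 0.006 -0.001 -1.   ]
shift cm (in current tool axes) [ 0.03 -0.09  0.23] | in target axes [ 0.03 -0.09  0.23] turn deg [0.37 0.01 0.06]
[ 0.13293292 -0.46237742  0.75748007]
```

Request:
{"op": "jog_arm", "data": {"steps": [[[0,-0.1,0.2],[0.3,0,0]],[[0,0,0],[0,0,0]],[[0,0,0],[0,0,0]],[[0,0,0],[0,0,0]]], "fingers": -1, "grip_force": 40}}

```text
t: 33.2
tool_pos: [0.4986, -0.3129, 0.1873]
tool_rot: [2.31, 2.125, 0.001]
contact_force: [-0.6, 1.3, -1.6]
opening: 0.0191
```

```bash
python3 -c "
from h import *
go(.4985,-.312,.031,-4.8);o=ctrl().get_obs()
print(o['contact_force'],o['opening'])"
```

```text
grasp now [ 0.499  -0.3131  0.0323] jawyaw -4.8 toolz [ 0.002 -0.002 -1.   ]
shift cm (in current tool axes) [ 0.09 -0.02  0.13] | in target axes [ 0.09 -0.02  0.13] turn deg [0.14 0.08 0.04]
[-0.61960218  1.29326845 -1.62253   ] 0.019069256689979122
```

Request:
{"op": "jog_arm", "data": {"steps": [[[0,0,-1],[0,0,0]],[[0,0,-3],[0,0,0]],[[0,0,-4],[0,0,0]],[[0,0,-4],[0,0,0]],[[0,0,-3],[0,0,0]],[[4,0,0],[0,0,-2]],[[4.7,0,0],[0,0,-2]],[[4.7,0,0],[0,0,-2.4]]]}}

```text
t: 34.0
tool_pos: [0.5041, -0.1797, 0.3492]
tool_rot: [2.19, 2.242, 0.003]
contact_force: [0.4, 0.9, -0.7]
opening: 0.0193
```

```bash
python3 -c "
from h import *
go(.611,.2764,.17,1.7);o=ctrl().get_obs()
print(o['contact_force'],o['opening'])"
```

```text
grasp now [ 0.5051 -0.1803  0.1942] jawyaw 1.3 toolz [ 0.007 -0.004 -1.   ]
shift cm (in current tool axes) [45.36 11.73  2.31] | in target axes [45.28 12.04  2.42] turn deg [ 0.37  0.24 -0.37]
[ 0.38648048  0.87822878 -0.71290747] 0.01926462211322916
```

Request:
{"op": "jog_arm", "data": {"steps": [[[4.7,1.3,0],[0,0,0]],[[4.7,1.3,0],[0,0,0]],[[4.7,1.3,0],[0,0,0]],[[4.7,1.3,0],[0,0,0]],[[4.7,1.3,0],[0,0,0]],[[4.7,1.3,0],[0,0,0]],[[4.7,1.3,0],[0,0,0]],[[4.7,1.2,0],[0,0,0]]]}}

```text
t: 34.8
tool_pos: [0.5965, 0.2102, 0.3571]
tool_rot: [2.185, 2.233, 0.013]
contact_force: [1.3, 0.2, -0.1]
opening: 0.0188
```

```bash
python3 -c "
from h import *
print(ctrl().get_obs()['opening'])
go(.611,.2764,.1,1.7)"
```

```text
0.0187808672779576
grasp now [0.5993 0.2093 0.2022] jawyaw 1.2 toolz [ 0.018 -0.006 -1.   ]
shift cm (in current tool axes) [ 6.65  1.41 10.2 ] | in target axes [ 6.57  1.65 10.21] turn deg [ 1.04  0.37 -0.46]
```

Request:
{"op": "jog_arm", "data": {"steps": [[[3.2,0.7,2],[0.5,0.2,-0.2]],[[2.8,0.7,3],[0.5,0.1,-0.2]],[[0,0,3],[0,0,0]],[[0,0,2],[0,0,0]],[[0,0,0],[0,0,0]]]}}

```text
t: 35.3
tool_pos: [0.6106, 0.2814, 0.2601]
tool_rot: [2.175, 2.262, 0.012]
contact_force: [0.0, 0.0, -1.3]
opening: 0.0189
```

```bash
python3 -c "
from h import *
print(ctrl().get_obs()['opening'])
go(.611,.2764,.06,1.7)"
```

```text
0.01886560188729973
grasp now [0.6118 0.2819 0.1051] jawyaw 2.2 toolz [ 0.008  0.003 -1.   ]
shift cm (in current tool axes) [-0.52 -0.01  4.51] | in target axes [-0.51  0.03  4.51] turn deg [ 0.47 -0.15  0.53]
```

Request:
{"op": "jog_arm", "data": {"steps": [[[-0.6,0,1.5],[0.4,-0.2,0.5]],[[0,0,1.5],[0,0,0]],[[0,0,1],[0,0,0]],[[0,0,0],[0,0,0]]]}}

```text
t: 35.7
tool_pos: [0.6121, 0.2742, 0.221]
tool_rot: [2.188, 2.25, 0.005]
contact_force: [-1.2, 0.4, -1.2]
opening: 0.0192
```

```bash
python3 -c "
from h import *
go(.611,.2764,.0365,1.7)
i=ctrl().camera_info('wrist')
cv2.imwrite('pics/w22.png',ctrl().get_image('wrist')[:,:,::-1])
B=np.array([[.6107,.2764],[.5626,.2752],[.514,.2735],[.4673,.2722],[.4191,.2707]])
print(np.round(proj(i,np.c_[B,np.full(5,.014)]),1))"
```

```text
grasp now [0.6128 0.2742 0.066 ] jawyaw 1.6 toolz [ 0.005 -0.    -1.   ]
shift cm (in current tool axes) [ 0.22 -0.11  2.95] | in target axes [ 0.22 -0.1   2.95] turn deg [ 0.28  0.01 -0.09]
[[250.9 215.9]
 [175.9 215.9]
 [100.4 216.5]
 [ 28.6 216.6]
 [-44.4 216.8]]
```

View pics/w22.png

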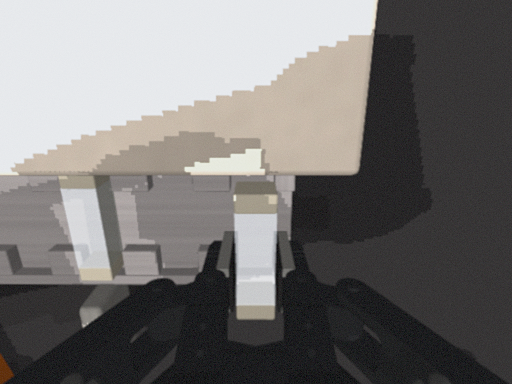

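```bash
python3 -c "
from h import *
im=cv2.imread('pics/w22.png');crop(im,40,165,310,330,3,'pics/w22c.png')
i=ctrl().camera_info('wrist')
B=np.array([[.6107,.2764],[.5626,.2752],[.514,.2735],[.4673,.2722],[.4191,.2707]])
d=np.array([.9995,.03])
for k in (0,1):
  for s in(-1,1):
    p=B[k]+s*.013*d; print(k,s,np.round(proj(i,[[*(p+np.array([.03,-1])*.03),.024],[*(p-np.array([.03,-1])*.03),.024]]),1).tolist())"
```

```text
0 -1 [[230.1, 264.7], [227.0, 175.5]]
0 1 [[270.3, 264.4], [271.7, 175.3]]
1 -1 [[155.5, 264.7], [144.2, 175.5]]
1 1 [[195.8, 264.5], [188.9, 175.3]]
```

View pics/w22c.png

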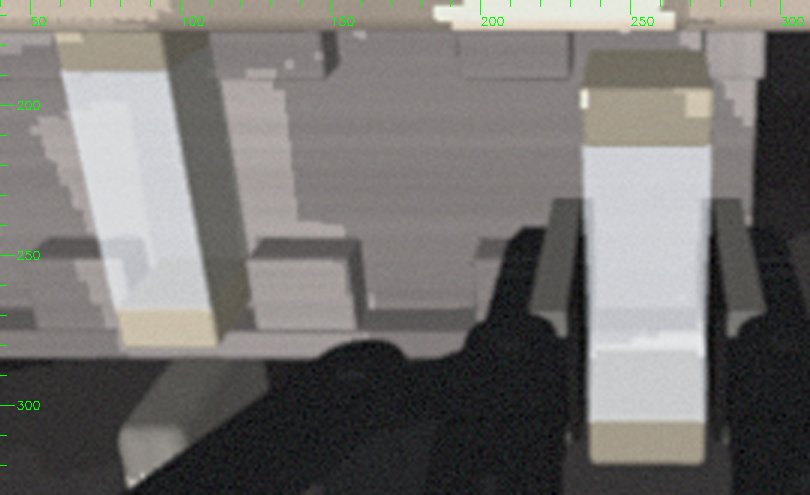

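Request:
{"op": "jog_arm", "data": {"steps": [[[0.2,-0.2,1.2],[0.3,0,-0.1]],[[0,-0.1,0.9],[0,0,0]],[[0,0,0.5],[0,0,0]],[[0,0,0.1],[0,0,0]]]}}

```text
t: 36.15
tool_pos: [0.6101, 0.2766, 0.1948]
tool_rot: [2.187, 2.253, 0.006]
contact_force: [-0.4, 0.4, -1.2]
opening: 0.0193
```

```bash
python3 -c "
from h import *
go(.6113,.2764,.0365,1.7);print(ctrl().get_obs()['contact_force'])"
```

```text
grasp now [0.6107 0.2768 0.0398] jawyaw 1.7 toolz [ 0.004  0.001 -1.   ]
shift cm (in current tool axes) [-0.02  0.12  0.33] | in target axes [-0.02  0.12  0.33] turn deg [ 0.23 -0.07  0.  ]
[-0.36895724  0.37310099 -1.18003372]
```

Request:
{"op": "jog_arm", "data": {"steps": [[[0,0.1,0.2],[0.2,0,0]],[[0,0,0.1],[0,0,0]],[[0,0,0],[0,0,0]]]}}

```text
t: 36.45
tool_pos: [0.6113, 0.2768, 0.1916]
tool_rot: [-2.187, -2.254, -0.002]
contact_force: [-0.8, 0.1, 0.0]
opening: 0.019
```

```bash
python3 -c "
from h import *
go(.6113,.2764,.0365,1.7);print(ctrl().get_obs()['contact_force'])"
```

```text
grasp now [0.6113 0.277  0.0366] jawyaw 1.7 toolz [ 0.     0.001 -1.   ]
shift cm (in current tool axes) [-0.04  0.    0.01] | in target axes [-0.04  0.    0.01] turn deg [ 0.02 -0.07  0.02]
[-0.82127707  0.06822368  0.02290699]
```

Request:
{"op": "jog_arm", "data": {"steps": [[[0,0,0],[0,0,0]],[[0,0,0],[0,0,0]],[[0,0,0],[0,0,0]]], "fingers": -0.2}}

```text
t: 36.75
tool_pos: [0.6119, 0.2769, 0.1929]
tool_rot: [2.188, 2.254, 0.005]
contact_force: [0.1, -0.2, 0.2]
opening: 0.0341
```

Request:
{"op": "jog_arm", "data": {"steps": [[[0,0,-2],[0,0,0]],[[0,0,-3],[0,0,0]],[[0,0,-3],[0,0,0]],[[-2,0,-3],[0,0,0]],[[-4,-2,-2],[0,0,0]],[[-2,-4,0],[0,0,0]],[[-2,-4,0],[0,0,0]],[[0,0,0],[0,0,0]]]}}

```text
t: 37.55
tool_pos: [0.5115, 0.1705, 0.3283]
tool_rot: [2.185, 2.254, 0.006]
contact_force: [0.8, 0.6, 0.4]
opening: 0.0341
```

```bash
python3 -c "
from h import *
go(.5163,.1905,.1,1.7)
crop(ctrl().get_image('wrist')[:,:,::-1],50,0,450,300,2,'pics/w23.png')"
```

```text
grasp now [0.5122 0.1706 0.1733] jawyaw 1.8 toolz [ 0.004  0.001 -1.   ]
shift cm (in current tool axes) [1.98 0.51 7.34] | in target axes [1.99 0.54 7.33] turn deg [ 0.26 -0.04  0.09]
```

View pics/w23.png

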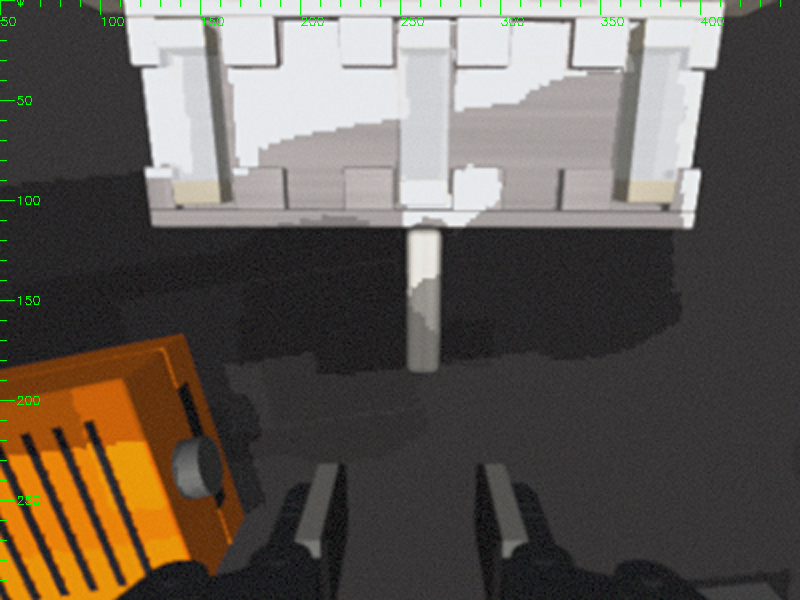

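Request:
{"op": "jog_arm", "data": {"steps": [[[1.5,0.4,2],[0.2,0,0]],[[0.5,0.1,3],[0,0,0]],[[0,0,3],[0,0,0]],[[0,0,1.5],[0,0,0]],[[0,0,0],[0,0,0]]]}}

```text
t: 38.1
tool_pos: [0.5242, 0.1943, 0.2376]
tool_rot: [2.179, 2.249, 0.027]
contact_force: [-0.7, -0.3, -0.0]
opening: 0.0349
```

```bash
python3 -c "
from h import *
go(.5168,.1905,.036,1.7)
cv2.imwrite('pics/w24.png',ctrl().get_image('wrist')[:,:,::-1])"
```

```text
grasp now [0.5271 0.1952 0.0826] jawyaw 1.8 toolz [ 0.019  0.005 -1.   ]
shift cm (in current tool axes) [-0.38 -0.84  4.64] | in target axes [-0.36 -0.75  4.66] turn deg [ 1.08 -0.28  0.11]
```

View pics/w24.png

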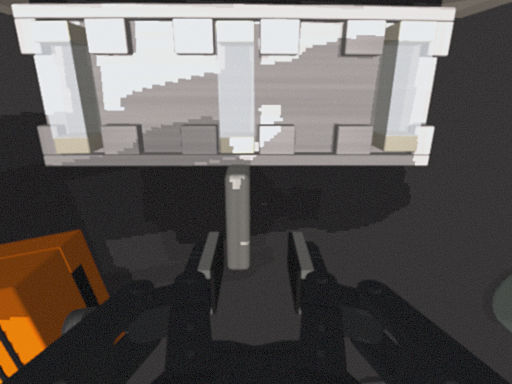

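Request:
{"op": "jog_arm", "data": {"steps": [[[-0.3,-0.9,1.5],[1,-0.3,0]],[[-0.1,-0.2,1.5],[0,0,0]],[[0,0,1],[0,0,0]],[[0,0,0.2],[0,0,0]]]}}

```text
t: 38.55
tool_pos: [0.5155, 0.1905, 0.197]
tool_rot: [2.182, 2.253, 0.01]
contact_force: [-1.1, -0.3, 0.1]
opening: 0.0343
```

```bash
python3 -c "
from h import *
go(.5165,.1905,.036,1.7);print(ctrl().get_obs()['contact_force'])
"
```

```text
grasp now [0.5167 0.1907 0.042 ] jawyaw 1.8 toolz [ 0.008  0.001 -1.   ]
shift cm (in current tool axes) [-0.    0.09  0.6 ] | in target axes [-0.   0.1  0.6] turn deg [ 0.46 -0.04  0.12]
[-1.09373752 -0.25450285  0.07391569]
```

Request:
{"op": "jog_arm", "data": {"steps": [[[0,0,0.4],[0.3,0,0]],[[0,0,0.1],[0,0,0]],[[0,0,0],[0,0,0]]]}}

```text
t: 38.85
tool_pos: [0.5158, 0.1905, 0.1916]
tool_rot: [2.185, 2.255, 0.004]
contact_force: [-0.8, -0.1, 0.4]
opening: 0.0342
```

Request:
{"op": "jog_arm", "data": {"steps": [[[0,0,0],[0,0,0]],[[0,0,0],[0,0,0]],[[0,0,0],[0,0,0]]], "fingers": -1, "grip_force": 50}}

```text
t: 39.15
tool_pos: [0.5165, 0.1905, 0.1923]
tool_rot: [2.185, 2.253, 0.008]
contact_force: [1.2, -0.5, -3.2]
opening: 0.0135
```

Request:
{"op": "jog_arm", "data": {"steps": [[[0.5,0,0],[0,0,0]],[[1,0,0],[0,0,0]],[[1,0,0],[0,0,0]],[[1,0,0],[0,0,0]],[[1,0,0],[0,0,0]],[[1,0,0],[0,0,0]],[[1,0,0],[0,0,0]]]}}

```text
t: 39.85
tool_pos: [0.5146, 0.2599, 0.1923]
tool_rot: [2.185, 2.252, 0.006]
contact_force: [2.7, -2.7, -1.8]
opening: 0.0135
```

```bash
python3 -c "
from h import *
go(.5135,.2905,.036,1.7);o=ctrl().get_obs();print(o['contact_force'],o['opening'])
"
```

```text
grasp now [0.5154 0.2599 0.0373] jawyaw 1.7 toolz [ 0.005 -0.    -1.   ]
shift cm (in current tool axes) [ 3.06 -0.01  0.13] | in target axes [ 3.06 -0.01  0.13] turn deg [0.31 0.02 0.03]
[ 2.73932523 -2.74817781 -1.83430824] 0.013509117008285351
```

Request:
{"op": "jog_arm", "data": {"steps": [[[1,0,0],[0,0,0]],[[0.9,0,0],[0,0,0]],[[0.6,0,0],[0,0,0]],[[0.4,0,0],[0,0,0]],[[0.4,0,0],[0,0,0]],[[0.4,0,0],[0,0,0]]]}}

```text
t: 40.45
tool_pos: [0.5142, 0.2947, 0.1922]
tool_rot: [2.169, 2.244, -0.027]
contact_force: [0.4, -18.6, 6.3]
opening: 0.0132
```

```bash
python3 -c "
from h import *
go(.5135,.2905,.036,1.7);o=ctrl().get_obs();print(o['contact_force'],o['opening'])
"
```

```text
grasp now [0.5146 0.2906 0.0372] jawyaw 2.0 toolz [ 0.003 -0.026 -1.   ]
shift cm (in current tool axes) [-0.41 -0.08  0.13] | in target axes [-0.42 -0.08  0.12] turn deg [0.1  1.51 0.25]
[  0.42209415 -18.55941578   6.3271895 ] 0.013230772427038353
```

Request:
{"op": "jog_arm", "data": {"steps": [[[-0.25,0,0],[0,0,0]],[[0,0,0],[0,0,0]]]}}

```text
t: 40.65
tool_pos: [0.5143, 0.2921, 0.1922]
tool_rot: [2.173, 2.243, -0.025]
contact_force: [1.4, -1.9, -1.2]
opening: 0.0134
```

Request:
{"op": "jog_arm", "data": {"steps": [[[0,0,0],[0,0,0]],[[0,0,0],[0,0,0]],[[0,0,0],[0,0,0]]], "fingers": -0.2}}

```text
t: 40.95
tool_pos: [0.5138, 0.2931, 0.1927]
tool_rot: [2.172, 2.246, -0.024]
contact_force: [-0.3, 0.1, 0.4]
opening: 0.0339
```

Request:
{"op": "jog_arm", "data": {"steps": [[[0,0,-3],[0,0,0]],[[0,0,-4],[0,0,0]],[[0,0,-4],[0,0,0]],[[-4,0,-2],[0,0,0]],[[-4,0,-2],[0,0,0]],[[-4,-2,0],[0,0,0]],[[-4,-2,0],[0,0,0]],[[0,0,0],[0,0,0]]]}}

```text
t: 41.75
tool_pos: [0.4778, 0.1335, 0.355]
tool_rot: [2.159, 2.253, -0.023]
contact_force: [0.1, 0.1, -0.9]
opening: 0.0341
```

```bash
python3 -c "
from h import *
go(.5135,.2905,.036,1.7)
i=ctrl().camera_info('wrist')
cv2.imwrite('pics/w25.png',ctrl().get_image('wrist')[:,:,::-1])
cv2.imwrite('pics/t25.png',ctrl().get_image('top')[:,:,::-1])
cv2.imwrite('pics/s25.png',ctrl().get_image('scene')[:,:,::-1])
print(proj(i,[[.5144,.2675,.048],[.5144,.2635,.048]]))
"
```

```text
grasp now [0.4786 0.1295 0.2001] jawyaw 2.4 toolz [ 0.005 -0.025 -1.   ]
shift cm (in current tool axes) [15.95  4.16 16.02] | in target axes [15.59  4.03 16.4 ] turn deg [0.25 1.46 0.74]
[[305.23787722   9.07916451]
 [304.76542965  14.65519319]]
```

View pics/w25.png

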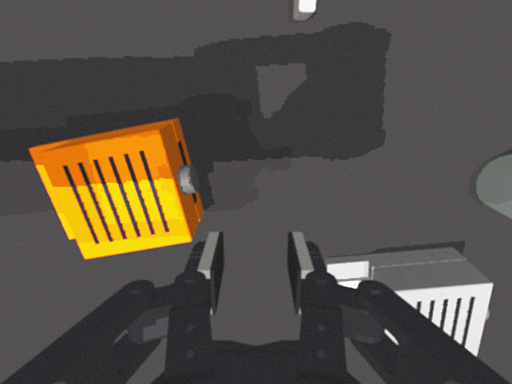

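View pics/t25.png

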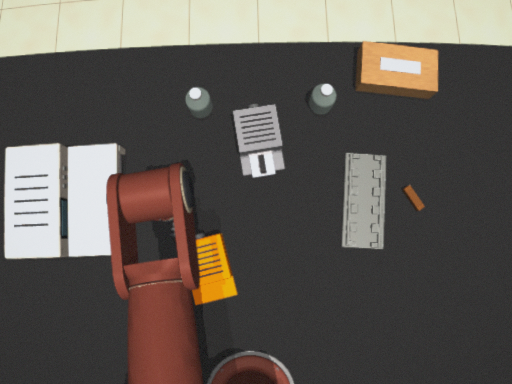

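View pics/s25.png

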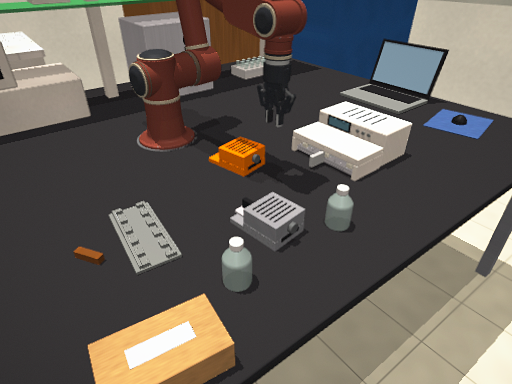

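Request:
{"op": "jog_arm", "data": {"steps": [[[-4,-4,-1],[0,0,0]],[[-4,-4,0],[0,0,0]],[[-4,-2,0],[0,0,0]],[[-4,0,0],[0,0,0]],[[-4,0,0],[0,0,0]],[[-4,0,0],[0,0,0]],[[-4,0,0],[0,0,0]],[[0,0,0],[0,0,0]]]}}

```text
t: 42.7
tool_pos: [0.4052, -0.1406, 0.3677]
tool_rot: [2.135, 2.285, -0.026]
contact_force: [-0.5, -0.4, -0.1]
opening: 0.0343
```

```bash
python3 -c "
from h import *
i=ctrl().camera_info('top')
im=ctrl().get_image('top')[:,:,::-1]
crop(im,100,130,300,260,4,'pics/t26.png')
crop(im,225,95,300,190,8,'pics/t26b.png')
c,s=np.cos(np.radians(7.9)),np.sin(np.radians(7.9))
f=lambda x,y,z:[.6335+x*c-y*s,-.0417+x*s+y*c,z]
print(np.round(proj(i,[f(-.065,-.03,.02),f(-.065,.03,.02),f(-.06,0,.048),[.5144,.2675,.048]]),1),ctrl().get_obs()['t'])"
```

```text
[[275.8 173.4]
 [253.  177.1]
 [264.3 171.8]
 [140.2 198.3]] 42.75
```

View pics/t26.png

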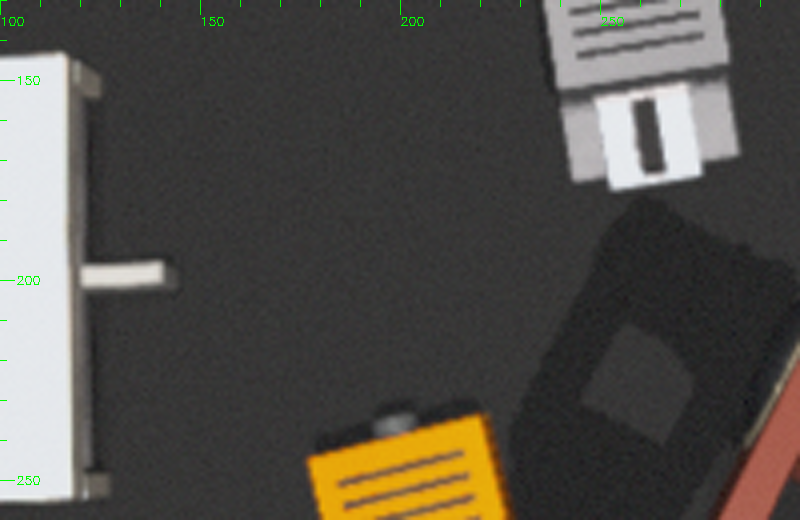

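View pics/t26b.png

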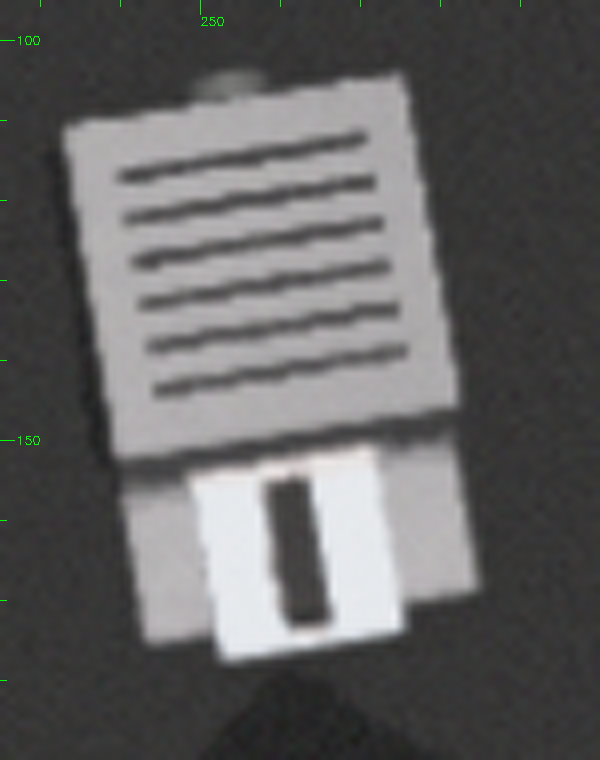

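Request:
{"op": "jog_arm", "data": {"steps": [[[0,0,0],[0,0,-8.5]],[[0,0,0],[0,0,-8.5]],[[0,0,0],[0,0,-8.5]],[[0,0,0],[0,0,-8.5]],[[0,0,0],[0,0,-8.5]],[[0,0,0],[0,0,-8.5]],[[0,0,0],[0,0,-8.5]],[[0,0,0],[0,0,-8.5]]], "fingers": -1}}

```text
t: 43.55
tool_pos: [0.4105, -0.1266, 0.3651]
tool_rot: [-0.459, -3.104, 0.02]
contact_force: [-0.2, -0.1, 0.1]
opening: 0.0
```

Request:
{"op": "jog_arm", "data": {"steps": [[[0,0,0],[0,0,-8.5]],[[0,0,0],[0,0,-8.5]],[[0,0,0],[0,0,-8.5]],[[0,0,0],[0,0,0]]]}}

```text
t: 43.95
tool_pos: [0.4129, -0.1191, 0.364]
tool_rot: [0.25, -3.124, 0.012]
contact_force: [1.1, -0.1, -0.3]
opening: 0.0004
```

```bash
python3 -c "
from h import *
c,s=np.cos(np.radians(7.9)),np.sin(np.radians(7.9))
f=lambda x,y,z:[.6335+x*c-y*s,-.0417+x*s+y*c,z]
go(*f(-.095,0,.1),97.9)"
```

```text
grasp now [ 0.4118 -0.1205  0.209 ] jawyaw 99.1 toolz [-0.007 -0.009 -1.   ]
shift cm (in current tool axes) [-13.6    4.43  10.75] | in target axes [-13.41   4.64  10.9 ] turn deg [-0.42 -0.49  1.24]
```

Request:
{"op": "jog_arm", "data": {"steps": [[[-4.4,1.5,2],[-0.2,-0.2,0.6]],[[-4.4,1.5,2],[-0.2,-0.2,0.6]],[[-4.4,1.5,2],[0,0,0]],[[0,0,3],[0,0,0]],[[0,0,2],[0,0,0]],[[0,0,0],[0,0,0]]]}}

```text
t: 44.55
tool_pos: [0.5412, -0.0461, 0.2534]
tool_rot: [-0.202, 3.131, -0.003]
contact_force: [-0.6, 0.2, 0.4]
opening: -0.0
```

```bash
python3 -c "
from h import *
c,s=np.cos(np.radians(7.9)),np.sin(np.radians(7.9))
f=lambda x,y,z:[.6335+x*c-y*s,-.0417+x*s+y*c,z]
go(*f(-.095,0,.048),97.9)"
```

```text
grasp now [ 0.5419 -0.0464  0.0984] jawyaw 97.4 toolz [ 0.005 -0.002 -1.   ]
shift cm (in current tool axes) [ 0.31 -0.82  5.04] | in target axes [ 0.29 -0.83  5.04] turn deg [-0.13  0.25 -0.51]
```

Request:
{"op": "jog_arm", "data": {"steps": [[[0.5,-0.8,1.5],[-0.1,0.2,-0.5]],[[0,-0.1,1.8],[0,0,0]],[[0,0,1],[0,0,0]],[[0,0,0.2],[0,0,0]]]}}

```text
t: 44.95
tool_pos: [0.5378, -0.0553, 0.2087]
tool_rot: [-0.215, 3.13, -0.003]
contact_force: [0.1, -0.1, -0.5]
opening: -0.0001
```

```bash
python3 -c "
from h import *
c,s=np.cos(np.radians(7.9)),np.sin(np.radians(7.9))
f=lambda x,y,z:[.6335+x*c-y*s,-.0417+x*s+y*c,z]
go(*f(-.071,0,.046),97.9);print(ctrl().get_obs()['contact_force'])
cv2.imwrite('pics/w27.png',ctrl().get_image('wrist')[:,:,::-1])"
```

```text
grasp now [ 0.5385 -0.0555  0.0537] jawyaw 97.9 toolz [ 0.004 -0.001 -1.   ]
shift cm (in current tool axes) [-2.56  0.04  0.78] | in target axes [-2.56  0.03  0.77] turn deg [-0.11  0.22 -0.04]
[ 0.05527169 -0.14803565 -0.4708314 ]
```

View pics/w27.png

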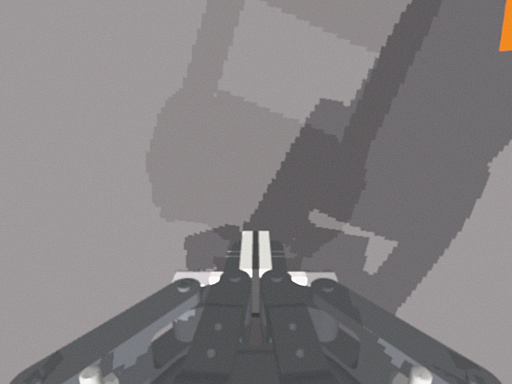

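Request:
{"op": "jog_arm", "data": {"steps": [[[-0.5,0,0.5],[0,0.2,0]],[[-0.7,0,0.1],[0,0,0]],[[-0.5,0,0],[0,0,0]],[[-0.2,0,0],[0,0,0]]]}}

```text
t: 45.4
tool_pos: [0.5594, -0.0532, 0.2055]
tool_rot: [-0.213, 3.129, -0.005]
contact_force: [-0.2, 0.2, -0.4]
opening: -0.0005
```

```bash
python3 -c "
from h import *
c,s=np.cos(np.radians(7.9)),np.sin(np.radians(7.9))
f=lambda x,y,z:[.6335+x*c-y*s,-.0417+x*s+y*c,z]
go(*f(-.071,0,.046),97.9);print(ctrl().get_obs()['contact_force'])"
```

```text
grasp now [ 0.5603 -0.0537  0.0505] jawyaw 97.8 toolz [ 0.006 -0.003 -1.   ]
shift cm (in current tool axes) [-0.39  0.12  0.45] | in target axes [-0.4   0.12  0.45] turn deg [-0.22  0.3  -0.11]
[-0.22847038  0.24485336 -0.39362845]
```

Request:
{"op": "jog_arm", "data": {"steps": [[[-0.2,0.1,0.3],[-0.2,0.3,0]],[[-0.3,0,0],[0,0,0]],[[-0.3,0,0],[0,0,0]]]}}

```text
t: 45.7
tool_pos: [0.5659, -0.0512, 0.2022]
tool_rot: [0.215, -3.12, 0.001]
contact_force: [-13.9, -3.9, 10.1]
opening: 0.0003
```

```bash
python3 -c "
from h import *
c,s=np.cos(np.radians(7.9)),np.sin(np.radians(7.9))
f=lambda x,y,z:[.6335+x*c-y*s,-.0417+x*s+y*c,z]
go(*f(-.071,0,.046),97.9);print(ctrl().get_obs()['contact_force'])"
```

```text
grasp now [ 0.5636 -0.0514  0.0472] jawyaw 97.9 toolz [-0.014 -0.001 -1.   ]
shift cm (in current tool axes) [0.27 0.01 0.12] | in target axes [0.27 0.01 0.12] turn deg [ 0.03 -0.82 -0.01]
[-13.93627295  -3.86753284  10.06760507]
```

Request:
{"op": "jog_arm", "data": {"steps": [[[1,0,0],[0,0,0]],[[2,0,0],[0,-0.8,0]],[[2,0,-2],[0,0,0]],[[0,0,-4],[0,0,0]],[[0,0,-4],[0,0,0]],[[0,4,-4],[0,0,8.5]],[[0,0,0],[0,0,8.5]],[[0,0,0],[0,0,8.5]]]}}

```text
t: 46.5
tool_pos: [0.5069, -0.0222, 0.341]
tool_rot: [-0.493, -3.101, -0.004]
contact_force: [0.1, -0.7, -0.2]
opening: -0.0002
```

Request:
{"op": "jog_arm", "data": {"steps": [[[0,0,0],[0,0,8.5]],[[0,0,0],[0,0,8.5]],[[0,0,0],[0,0,8.5]],[[0,0,0],[0,0,8.5]],[[0,0,0],[0,0,8.5]],[[0,0,0],[0,0,8.5]],[[0,0,0],[0,0,8.5]],[[0,0,0],[0,0,8.5]]]}}

```text
t: 47.3
tool_pos: [0.5045, -0.0212, 0.342]
tool_rot: [2.159, 2.28, 0.01]
contact_force: [0.5, -0.5, 0.2]
opening: -0.0001
```

```bash
python3 -c "
from h import *
go(.5155,.222,.1,1.7);print(ctrl().get_obs()['contact_force'])
i=ctrl().camera_info('top')
crop(ctrl().get_image('top')[:,:,::-1],225,95,300,190,8,'pics/t28b.png')"
```

```text
grasp now [ 0.5053 -0.0206  0.187 ] jawyaw 3.1 toolz [ 0.005  0.004 -1.   ]
shift cm (in current tool axes) [24.19  2.37  8.79] | in target axes [24.27  1.82  8.7 ] turn deg [ 0.31 -0.2   1.42]
[ 0.49693865 -0.53724374  0.15975631]
```

View pics/t28b.png

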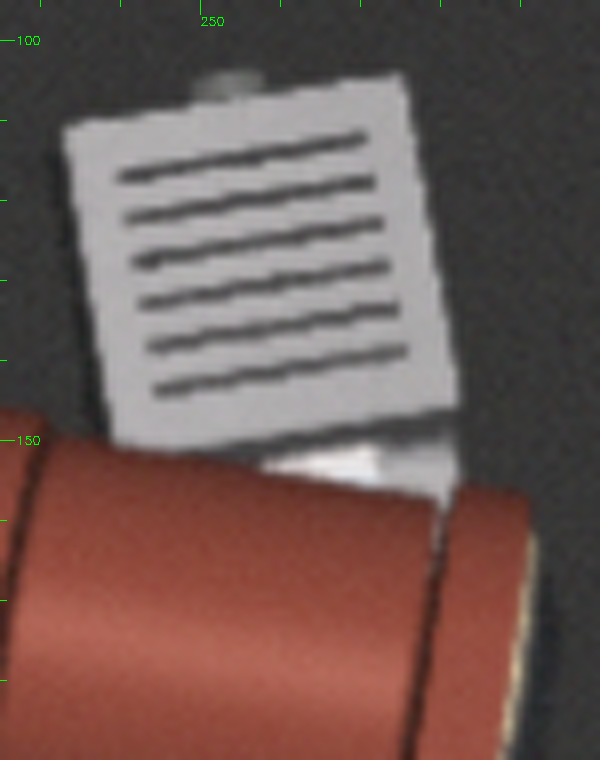

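Request:
{"op": "jog_arm", "data": {"steps": [[[4.8,0.5,0],[0,0,1.4]],[[4.8,0.4,0],[0,0,0]],[[4.8,0.4,0],[0,0,0]],[[4.8,0.4,2],[0,0,0]],[[3.5,0.2,2],[0,0,0]],[[0,0,3],[0,0,0]],[[0,0,2],[0,0,0]],[[0,0,0],[0,0,0]]]}}

```text
t: 48.15
tool_pos: [0.5165, 0.2119, 0.2535]
tool_rot: [2.169, 2.263, 0.023]
contact_force: [0.4, 0.6, 0.0]
opening: -0.0002
```

```bash
python3 -c "
from h import *
go(.515,.235,.038,1.7)
cv2.imwrite('pics/w28.png',ctrl().get_image('wrist')[:,:,::-1])"
```

```text
grasp now [0.5188 0.2128 0.0985] jawyaw 2.4 toolz [ 0.015  0.006 -1.   ]
shift cm (in current tool axes) [ 2.29 -0.14  6.06] | in target axes [ 2.32 -0.08  6.05] turn deg [ 0.89 -0.31  0.75]
```

View pics/w28.png

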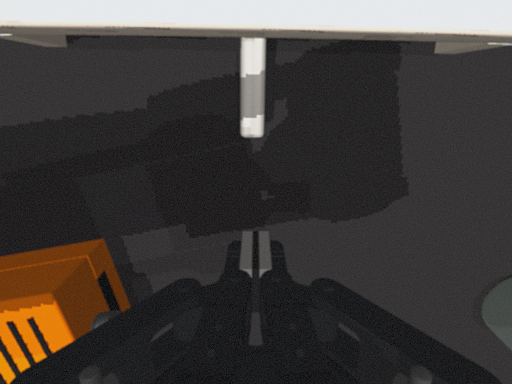

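Request:
{"op": "jog_arm", "data": {"steps": [[[1,-0.1,2],[0.9,-0.3,0.7]],[[1,0,2],[0,0,0]],[[0.3,0,1.5],[0,0,0]],[[0,0,0.3],[0,0,0]]]}}

```text
t: 48.6
tool_pos: [0.5187, 0.2348, 0.2024]
tool_rot: [2.182, 2.251, 0.018]
contact_force: [-0.9, -0.4, -1.2]
opening: -0.0
```

```bash
python3 -c "
from h import *
go(.5143,.2565,.038,1.7);print(ctrl().get_obs()['contact_force'])"
```

```text
grasp now [0.5206 0.2354 0.0474] jawyaw 1.8 toolz [ 0.013  0.003 -1.   ]
shift cm (in current tool axes) [ 2.18 -0.38  0.94] | in target axes [ 2.18 -0.37  0.94] turn deg [ 0.73 -0.17  0.1 ]
[-0.90528296 -0.41639211 -1.19862643]
```

Request:
{"op": "jog_arm", "data": {"steps": [[[0.4,-0.5,0.7],[0.7,-0.2,0]],[[0.5,-0.1,0.1],[0,0,0]],[[0.5,0,0],[0,0,0]],[[0.2,0,0],[0,0,0]]]}}

```text
t: 49.0
tool_pos: [0.5131, 0.2509, 0.1966]
tool_rot: [2.186, 2.253, 0.004]
contact_force: [0.6, -0.4, 0.3]
opening: 0.0001
```

```bash
python3 -c "
from h import *
go(.5143,.2565,.038,1.7);print(ctrl().get_obs()['contact_force'])"
```

```text
grasp now [0.5136 0.251  0.0416] jawyaw 1.7 toolz [ 0.003  0.    -1.   ]
shift cm (in current tool axes) [0.56 0.14 0.37] | in target axes [0.56 0.14 0.36] turn deg [ 0.19 -0.01  0.04]
[ 0.58768227 -0.44718071  0.26434315]
```

Request:
{"op": "jog_arm", "data": {"steps": [[[0.3,0.1,0.2],[0.2,0,0]],[[0.3,0,0],[0,0,0]],[[0.3,0,0],[0,0,0]],[[0.3,0,0],[0,0,0]]]}}

```text
t: 49.4
tool_pos: [0.5147, 0.2595, 0.1955]
tool_rot: [2.175, 2.251, -0.022]
contact_force: [-0.4, -13.6, 4.6]
opening: 0.0002
```

```bash
python3 -c "
from h import *
go(.5143,.2565,.038,1.7);print(ctrl().get_obs()['contact_force'])"
```

```text
grasp now [0.5146 0.2567 0.0406] jawyaw 2.0 toolz [-0.001 -0.018 -1.   ]
shift cm (in current tool axes) [-0.29 -0.05  0.26] | in target axes [-0.3  -0.05  0.25] turn deg [-0.09  1.04  0.26]
[ -0.41857099 -13.64626312   4.63525607]
```

Request:
{"op": "jog_arm", "data": {"steps": [[[-1,0,0],[0,0,0]],[[-3,0,0],[0,1,0]],[[-2,0,-3],[0,0,0]],[[0,-3,-4],[0,0,0]],[[0,-4,-4],[0,0,0]],[[0,-2,-4],[0,0,0]],[[-4,0,-3],[0,0,0]],[[0,0,0],[0,0,0]]]}}

```text
t: 50.2
tool_pos: [0.4298, 0.1529, 0.3787]
tool_rot: [-2.18, -2.259, -0.003]
contact_force: [0.3, 0.3, 0.7]
opening: -0.0002
```

Request:
{"op": "jog_arm", "data": {"steps": [[[-4,-1,0],[0,0,0]],[[-4,-1,0],[0,0,0]],[[-4,-1,0],[0,0,0]],[[-4,-1,0],[0,0,0]],[[-4,0,0],[0,0,0]],[[-4,0,0],[0,0,0]],[[-4,0,0],[0,0,0]],[[0,0,0],[0,0,0]]]}}

```text
t: 51.0
tool_pos: [0.3982, -0.1362, 0.3759]
tool_rot: [-2.176, -2.265, -0.019]
contact_force: [-0.8, -0.2, -0.4]
opening: 0.0002
```

```bash
python3 -c "
from h import *
im=ctrl().get_image('top')[:,:,::-1]
cv2.imwrite('pics/t29.png',im)
a=cv2.imread('pics/t29.png')
crop(im,100,90,300,220,4,'pics/t29b.png');print(ctrl().get_obs()['tool_pos'])
cv2.imwrite('pics/s29.png',ctrl().get_image('scene')[:,:,::-1])"
```

```text
[ 0.39816656 -0.1347081   0.37563414]
```

View pics/t29b.png

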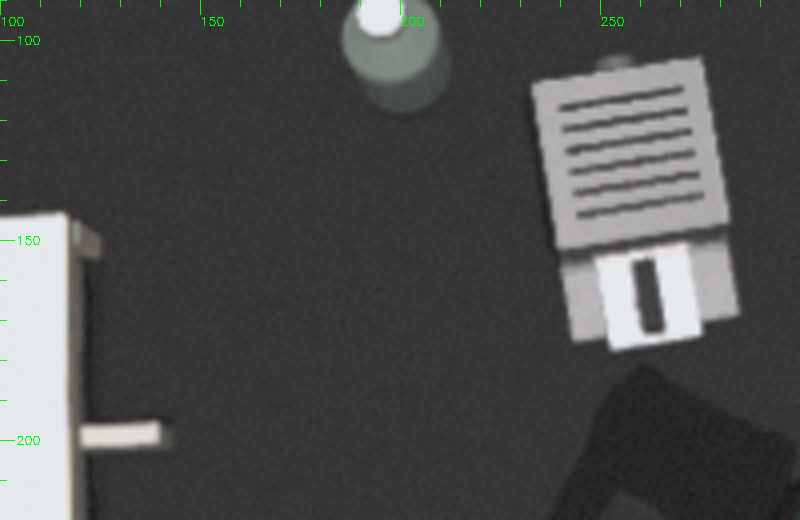

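View pics/s29.png

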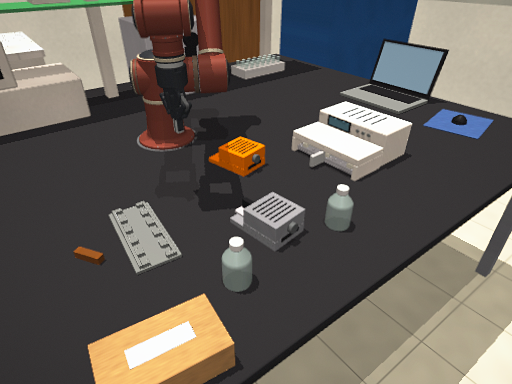

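```bash
python3 -c "
from station import ctrl
print(ctrl.finish_job())"
```

```text
the job is handed in; nothing more can be done
None
```

The job is done and handed in at about 51 s of the 210 s allowed. I drew the carriage fully out and laid the three cells present flat, each in its own bay (the middle one and both outer ones). I then pushed the carriage fully home, and slid the filter slide glass end first into the grey lamp's slot.

- **Carriage:** My first push reached the stop (full 100 mm stroke), but letting go of the handle pulled it back about 2 mm. I pushed the handle's end again until it stopped at about 14 N. The last top picture then shows the handle's end at about u = 140.0, against a predicted home position of 140.2.
- **Cells:** A wrist picture taken before closing shows all three lying flat between their corner blocks. The hood hides them now, so I could not check them again after the push.
- **Slide:** It stopped against the slot's back wall under about 20 N, and again under about 14 N when I nudged it afterwards. Its rear edge agrees with the home position to within 1 to 1.5 mm.
- **Other objects:** In the last pictures both bottles stand where they were, and the orange lamp and brown look-alike are untouched. The arm is clear of everything.
- **Disagreements:** The wrist and top cameras differed by up to 4 mm on where the cells lay. I gripped at positions between the two, well within the jaw clearance. My first grip on the carriage handle was too high, so I released it and gripped again lower.

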